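# Close up the serviced chainsaw and put the tools away

## Task

The saw's service is finished: take the plug wrench off the spark plug and hang it by its crossbar on the empty pair of long hooks in the middle of the rack, without knocking the spanners on either side, then press the filter cover down onto the saw until both side catches snap over it. Also press every nut driver lying on the bench into a free spring clip station of the tool tray (any station, either way round) until it snaps home along its whole handle. Stop pushing as soon as a part is home, and leave everything else where it is.

Things in the scene. Friction and masses are not known exactly. Their poses are not given: they have to be found in the camera images.
- wrench_bar (a point): middle of the crossbar (round, 14 mm thick, 110 mm long, along y) of the steel T-handle plug wrench. A 12 mm shaft runs down (-z) to a 24 mm socket ending 150 mm below this point. It starts upright on the spark plug, this point 265 mm above the bench, the socket 22 mm over the plug: lift straight up, 75 mm clears the saw's bay and catches. 0.19 to 0.31 kg
- hook_seat (a point): where wrench_bar rests when hung, 242 mm up: middle of the rack's two long hooks. x along the hooks to the rail (at +92 mm, 250 mm up), y along the rail. Hooks: 8 mm wire at y = -27 and +27, V dip at x = 0, its bottom 13 mm below this point, tip turned up at x = -23, 17 mm above. The shaft hangs between them, crossbar along y. Come from -x with the crossbar 40 mm above the seat, then lower
- spanner_a: bystander, leave alone: steel spanner on its own hook at y = -82 mm of hook_seat; ring 30 mm across at the top (origin at its centre, 226 mm up), hanging 130 mm down
- spanner_b: bystander, leave alone: like spanner at y = +82 mm of hook_seat, 115 mm down; the hung crossbar leaves about 12 mm to each spanner
- bay (a point): centre of the open filter bay on the cream chainsaw powerhead, level with the rubber seal that carries the cover (150 mm up). x to the saw's front, y across. Plug at x = -15 mm, its top 13 mm below. Housing in front from x = +59 (24 mm high), behind to x = -59 (10 mm high). Black handlebar arches across at x = +135, top 276 mm above the bench, hand guard behind it to 285; rear handle x = -90 to -281
- seal: black rubber strips under the cover's sides (origin as the saw's, on the bench). Over them, at y = -45 and +45 mm of bay, stand sprung steel catches 56 mm long, lips 8 mm thick centred 12 mm above bay; they give way outwards and snap over the cover's beads. Peak about 8 to 14 N, 4 to 9 mm before home; then the cover drops on the seal. Never load the seal above 40 N
- cover_mid (a point): centre of the slate-blue filter cover, 22 mm above its underside. Plate 110 (x) x 90 (y) x 12 mm with round side beads along x; on it a grip rib along x, 64 long, 20 wide, 32 high. Lies right side up. Home on the saw: 22 mm above bay, x parallel to the bay's x, either way round. 0.1 to 0.2 kg
- clip0 (a point): clip station 1 of 3 on the grey tray (58 mm apart along x), 34 mm up: where a driver's handle middle is when home, the driver along y either way round, within 8 mm along y so that its collars stay outside the jaws. Sprung jaws at y = -30 and +30 mm, 14 mm wide, lips 10 mm above this point, 22 mm apart, tops 20 mm above. Between them fingers have room down to the plate, 28 mm below
- clip1 (a point): clip station 2 of 3 on the grey tray (58 mm apart along x), 34 mm up: where a driver's handle middle is when home, the driver along y either way round, within 8 mm along y so that its collars stay outside the jaws. Sprung jaws at y = -30 and +30 mm, 14 mm wide, lips 10 mm above this point, 22 mm apart, tops 20 mm above. Between them fingers have room down to the plate, 28 mm below
- clip2 (a point): clip station 3 of 3 on the grey tray (58 mm apart along x), 34 mm up: where a driver's handle middle is when home, the driver along y either way round, within 8 mm along y so that its collars stay outside the jaws. Sprung jaws at y = -30 and +30 mm, 14 mm wide, lips 10 mm above this point, 22 mm apart, tops 20 mm above. Between them fingers have room down to the plate, 28 mm below
- cushion: two black rubber strips along the tray under the jaws, top 14 mm below the clip points (origin as the tray's, on the bench). Pressing a driver down between the jaws takes a peak of about 7 to 13 N, 3 to 9 mm before home, then it drops on these strips. Never load them above 40 N
- driver1_mid (a point): middle of the handle of the red nut driver; x along the tool to its tip. Handle round, 28 mm thick, 104 mm long, with a black square anti-roll collar (30 x 30 mm, 8 mm wide) at each end; then a thin steel shank and socket to x = +112 mm. Lies on its collars, this point 15 mm above the bench. 0.12 kg. May be absent
- driver2_mid (a point): middle of the handle of the green nut driver; x along the tool to its tip. Handle round, 28 mm thick, 104 mm long, with a black square anti-roll collar (30 x 30 mm, 8 mm wide) at each end; then a thin steel shank and socket to x = +112 mm. Lies on its collars, this point 15 mm above the bench. 0.12 kg. May be absent
- driver3_mid (a point): middle of the handle of the yellow nut driver; x along the tool to its tip. Handle round, 28 mm thick, 104 mm long, with a black square anti-roll collar (30 x 30 mm, 8 mm wide) at each end; then a thin steel shank and socket to x = +112 mm. Lies on its collars, this point 15 mm above the bench. 0.12 kg. May be absent
- drum: bystander, leave alone: dark steel clutch drum, 72 mm diameter, 22 mm high, origin under its centre
- carburettor: bystander, leave alone: small aluminium carburettor, about 45 mm in size, origin under its centre
- oil: bystander, leave alone: grey oil bottle, 60 mm diameter, 150 mm high, origin under its centre
- plug_box: bystander, leave alone: small yellow carton, 85 x 30 x 30 mm, lying, origin under its centre
- sprocket: bystander, leave alone: dark steel ring, 44 mm diameter, 10 mm high, flat between saw and tray, origin under its centre
Mind the look-alikes: they are no part of the job. Of the things shaped like the part that bears wrench_bar, the bare steel one is meant.

How it is judged:
On the way, in this order (a step that is already met when the one before it is completed fails the run):
1. the plug wrench hangs at rest on the two long hooks, upright (distance between wrench_bar and hook_seat below 0.012 m and angle between the y axis of wrench_bar and the y axis of hook_seat, either way round below 0.15 rad and angle between wrench_bar's own z axis and vertical below 0.2 rad and linear speed of wrench below 0.05 m/s), for 0.2 s.
2. the filter cover is snapped down under both catches of the saw (horizontal distance between cover_mid and bay below 0.008 m and z of cover_mid in the frame of bay below 0.025 m and angle between the z axis of cover_mid and the z axis of bay, either way round below 0.06 rad and angle between the x axis of cover_mid and the x axis of bay, either way round below 0.12 rad), for 0.2 s.
At the end, for the whole second after the job is handed in: wrench hung at rest, upright, crossbar within 12 mm of hook_seat; cover under both catches, within 8 mm of the bay centre and 3 mm of the seal, parallel within 0.12 rad; every driver present in a clip station, handle within 10 mm and axis within 0.08 rad of it; all at rest (all of step 1 and all of step 2 and ((distance between driver1_mid and clip0 below 0.01 m and angle between the x axis of driver1_mid and the y axis of clip0, either way round below 0.08 rad) or (distance between driver1_mid and clip1 below 0.01 m and angle between the x axis of driver1_mid and the y axis of clip1, either way round below 0.08 rad) or (distance between driver1_mid and clip2 below 0.01 m and angle between the x axis of driver1_mid and the y axis of clip2, either way round below 0.08 rad)) and ((distance between driver2_mid and clip0 below 0.01 m and angle between the x axis of driver2_mid and the y axis of clip0, either way round below 0.08 rad) or (distance between driver2_mid and clip1 below 0.01 m and angle between the x axis of driver2_mid and the y axis of clip1, either way round below 0.08 rad) or (distance between driver2_mid and clip2 below 0.01 m and angle between the x axis of driver2_mid and the y axis of clip2, either way round below 0.08 rad)) and ((distance between driver3_mid and clip0 below 0.01 m and angle between the x axis of driver3_mid and the y axis of clip0, either way round below 0.08 rad) or (distance between driver3_mid and clip1 below 0.01 m and angle between the x axis of driver3_mid and the y axis of clip1, either way round below 0.08 rad) or (distance between driver3_mid and clip2 below 0.01 m and angle between the x axis of driver3_mid and the y axis of clip2, either way round below 0.08 rad)) and linear speed of each of cover, driver1, driver2, driver3 below 0.03 m/s); the robot touches nothing.
It fails at once if a spanner on the rack is knocked by more than 25 mm (distance of any of spanner_a, spanner_b from where it was at the start of the episode above 0.025 m).
It fails at once if a bystander on the bench is shifted by more than 30 mm (distance of any of drum, carburettor, oil, plug_box, sprocket from where it was at the start of the episode above 0.03 m).
It fails at once if the cover is pressed on its seal with more than 40 N (contact force between cover and seal above 40 N).
It fails at once if a driver is pressed on the cushion with more than 40 N (contact force between any of driver1, driver2, driver3 and cushion above 40 N).
Of driver1, driver2, driver3 only 2 to 3 are there at a start; the rules pass over those that are not, and their reading is None.
At some moment in a run one of cover, driver1, driver2, driver3 may be knocked a few centimetres aside while the robot is not near it.
It also fails if it takes over 210 s, if anything falls off the work surface, if the arm or the gripper's body presses on something with over 40 N, if the wrist force passes 120 N, or if a joint passes its speed limit or range.

## Robot

A 6-joint arm with a two-finger parallel gripper is mounted at the origin on the work surface. World frame = base frame: x ahead of the robot, y to its left, z up, the work surface at z = 0. Lengths are in m, angles in rad, forces in N, time in s.
With the tool pointing down it reaches from about 0.35 to 0.775 m from the base axis. Payload 7.3 kg.
Tool frame: the origin (TCP) lies at the very end of the fingers, on their centre line; the grasp point (between the pads) lies 19 mm behind it (robot.hold_point_z is the distance from the TCP to the grasp point, in m); y points along the fingers, z is the direction in which the jaws open and shut, and the axes are right-handed (so a half turn about y gives the same grasp; the last joint's range is limited). The gripper opens to 92 mm and grips with 3 to 60 N. Pads are 19 mm wide; open, the fingers measure 130 mm over their backs; the gripper's body (75 mm by 190 mm) begins 47 mm behind the grasp point.
Start: joints at [-1.459, 0.342, 1.524, -0, 1.275, -0.146], TCP at [0.134, -0.508, 0.227] pointing down, gripper open.
Joint ranges: [-2.53, 2.53], [-0.77, 2.02], [0.04, 2.7], [-1, 4.14], [0.28, 2.66], [-3.11, 3.11]. Speed limits (rad/s): [2.57, 2.57, 3.14, 3.14, 3.14, 3.14].

## Interface

Orientations are given as [roll, pitch, yaw] about the fixed x, y, z axes, in that order (R = Rz(yaw) Ry(pitch) Rx(roll)).
In Python, from cell import robot gives the robot as it stands.
- The arm moves only by the shell command python3 -m crank 'ROWS' [OPENING] [FORCE]. ROWS is a JSON object of lists of equal length, an entry for each row: "xyz": the shift along the tool's x, y, z in cm, a list of three; "roll": the turn about the tool's y in degrees. A call has 1 to 20 rows; each row shifts and turns the commanded pose from where the row before left it, along the tool's axes as they then stand; what a row does not reach is not made up. A row lasts 1/10 s, in which the tool goes at most 50 mm and 8.59 degrees, less where a joint would pass 70% of its speed; a pose out of reach is approached as far as the arm can. A call is refused whole if a number of a shift passes 5 or a number of a turn 8.59, either way. A call with a gripper value outside its range is refused whole. OPENING is the gripper command: -1 is fully open, 1 is shut, values between are in proportion, set as the call begins (- or left out, the last holds). The fingers move at their own pace and stop on an object; FORCE is the grip in N (left out, the last holds). Time passes only in rows, so rows that do not move let the fingers close. It gives the time, the measured TCP pose, the force and the opening at its end, in the units of the state.
- robot.observe(): the state, without advancing time (a new reading comes with each control period).
- robot.read_camera(name): name is "side" or "top" or "wrist"; returns the picture (400x640x3 uint8, red, green, blue); there is no depth.
- robot.calibration(name): a dict with "intrinsics" (3x3 intrinsics, pixels), "pose" (4x4, takes a point from camera to world coordinates). Camera axes: x right, y down, z forward; pixel columns grow to the right and rows downward; lengths in m; the calibration is good to about 2 mm. A picture is of the moment at which its call begins: read the wrist's pose just before it. calibration takes no time and is no camera call; for the wrist camera it gives the pose at the moment of the call.
- robot.hand_in(): hands the job in, once; it reports no verdict.
The state is a dict: "time": time; "qpos": joint angles; "qvel": joint speeds; "joint_efforts": joint torques, N m; "tool_pos": TCP position; "tool_rot": TCP orientation; "contact_force": force on the tool from outside, world axes, zero at the start; "torque": the same for the moment, N m; "opening": finger opening in m.
Only numpy, scipy, OpenCV 4.12 (cv2) and the standard library are available. Lean on these libraries where they do the work, as an engineer would, in place of code of your own. Each camera call takes 0.05 s, during which the arm holds its last target.

## Working session

There is one attempt and no reset: what is moved stays moved. The work goes in short steps, Python scripts to look and compute and a shell command to move; the robot and the scene stay as the last step left them, time stands still between calls to the robot, and variables do not carry over. Pictures are saved under pics/ and viewed, and the job is handed in when it is done.

```bash
ls; mkdir -p pics
python3 - <<'E'
from cell import robot
import cv2,numpy as np
print(robot.observe())
for n in ["side","top","wrist"]:
    c=robot.calibration(n); print(n,np.round(c["intrinsics"],1).tolist(),np.round(c["pose"],3).tolist())
    cv2.imwrite(f"pics/{n}0.png",robot.read_camera(n)[:,:,::-1])
E
```

```text
pics
{'time': 0.0, 'qpos': array([-1.45902488e+00,  3.42709659e-01,  1.52502651e+00,  7.29270269e-06,
        1.27545319e+00, -1.46016575e-01]), 'qvel': array([-0.00123572,  0.00122361, -0.00029757,  0.00110029,  0.00205577,
        0.00044443]), 'joint_efforts': array([-3.66559207e-04, -4.31246674e+01, -2.44221514e+01,  7.17030955e-02,
        5.60436992e-02, -9.59831391e-05]), 'tool_pos': array([ 0.13381163, -0.50721721,  0.22604846]), 'tool_rot': array([-1.57237502e+00,  2.39215945e-04, -2.88380695e+00]), 'contact_force': array([0.41691704, 0.00334136, 0.69276548]), 'torque': array([ 0.02355823,  0.03769578, -0.00664997]), 'opening': 0.09177082154467962}
side [[387.8, 0.0, 323.9], [0.0, 387.8, 200.6], [0.0, 0.0, 1.0]] [[-0.997, -0.054, 0.061, 0.471], [-0.08, 0.773, -0.629, 0.824], [-0.013, -0.632, -0.775, 1.08], [0.0, 0.0, 0.0, 1.0]]
top [[418.1, 0.0, 315.6], [0.0, 418.1, 200.7], [0.0, 0.0, 1.0]] [[0.005, -0.996, 0.09, 0.386], [-1.0, -0.005, -0.005, 0.072], [0.005, -0.09, -0.996, 1.781], [0.0, 0.0, 0.0, 1.0]]
wrist [[290.0, 0.0, 317.8], [0.0, 290.0, 202.5], [0.0, 0.0, 1.0]] [[0.255, -0.937, -0.241, 0.198], [-0.967, -0.247, -0.061, -0.492], [-0.002, 0.249, -0.969, 0.384], [0.0, 0.0, 0.0, 1.0]]
```

View pics/side0.png

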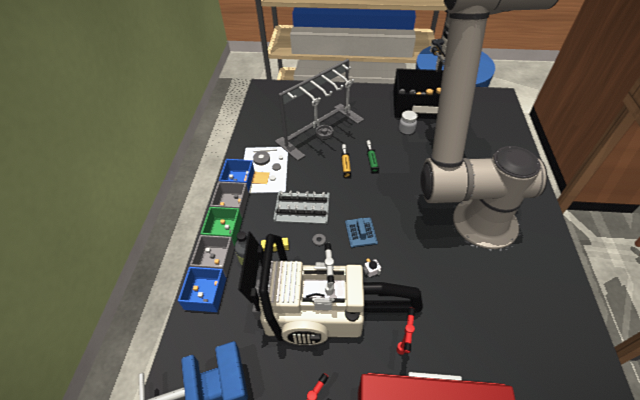

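View pics/top0.png

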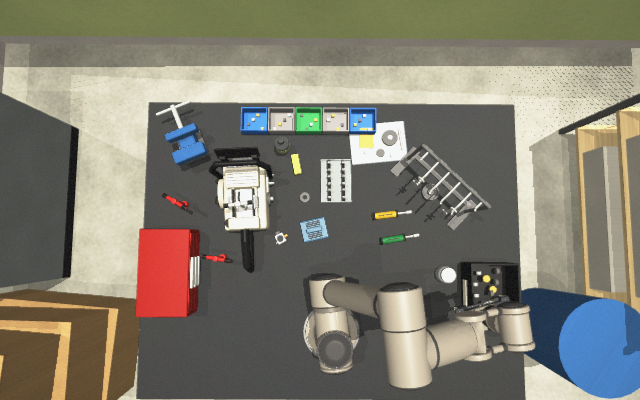

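View pics/wrist0.png

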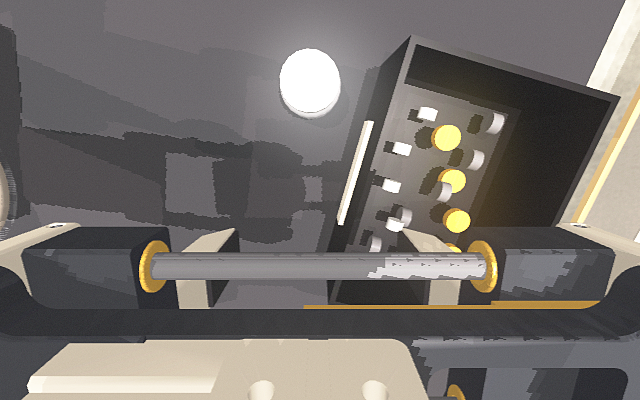

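Run:
```python
import cv2
t=cv2.imread("pics/top0.png");s=cv2.imread("pics/side0.png")
cv2.imwrite("pics/c1.png",cv2.resize(t[95:280,140:345],None,fx=3.2,fy=3.2,interpolation=cv2.INTER_CUBIC))
cv2.imwrite("pics/c2.png",cv2.resize(t[100:260,315:500],None,fx=3.6,fy=3.6,interpolation=cv2.INTER_CUBIC))
cv2.imwrite("pics/c3.png",cv2.resize(s[220:400,180:440],None,fx=3,fy=3,interpolation=cv2.INTER_CUBIC))
cv2.imwrite("pics/c4.png",cv2.resize(s[50:230,240:440],None,fx=3.3,fy=3.3,interpolation=cv2.INTER_CUBIC))
```

```text
(no output)
```

View pics/c1.png

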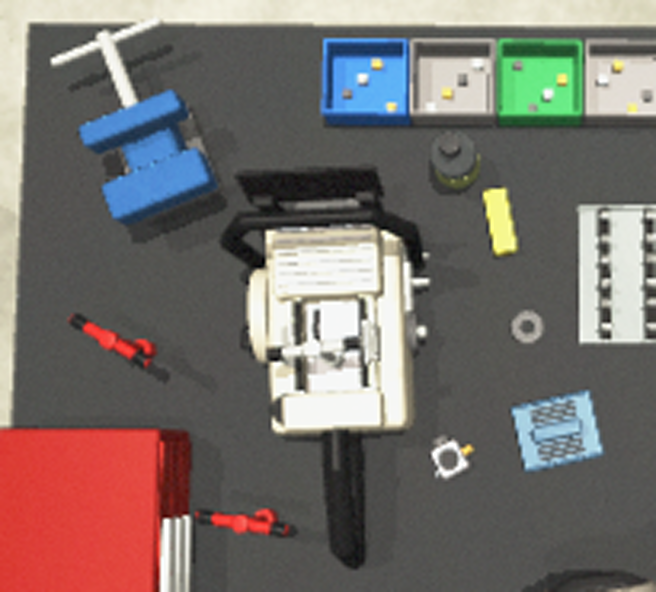

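View pics/c2.png

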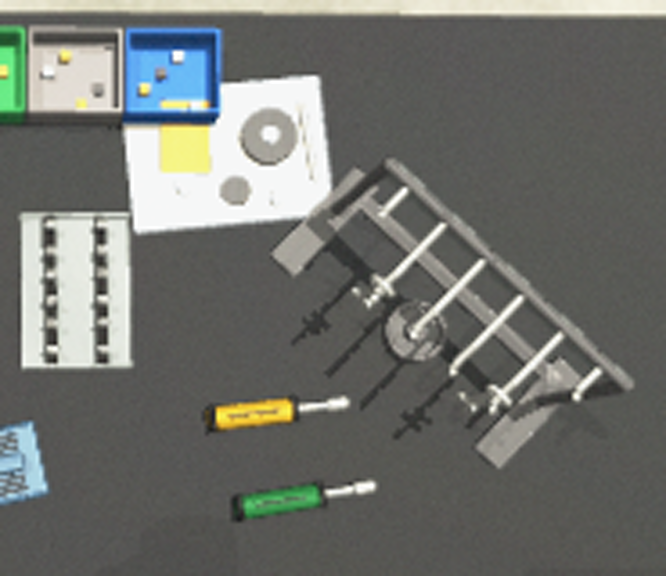

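View pics/c3.png

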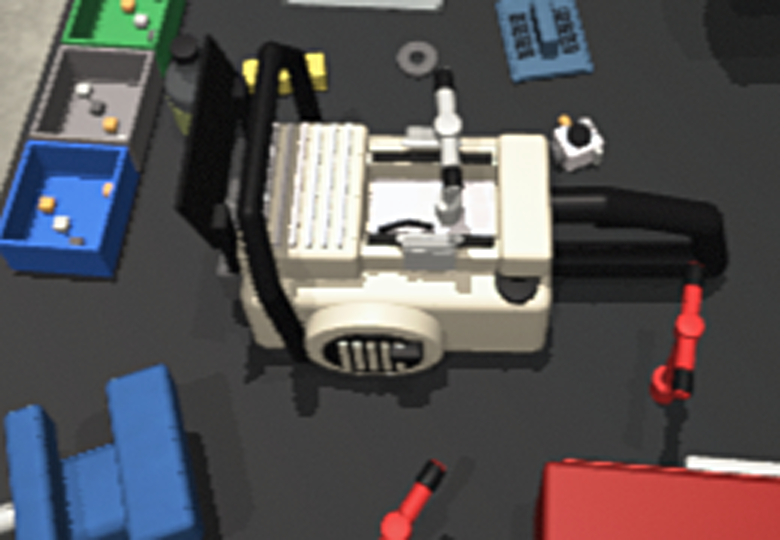

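View pics/c4.png

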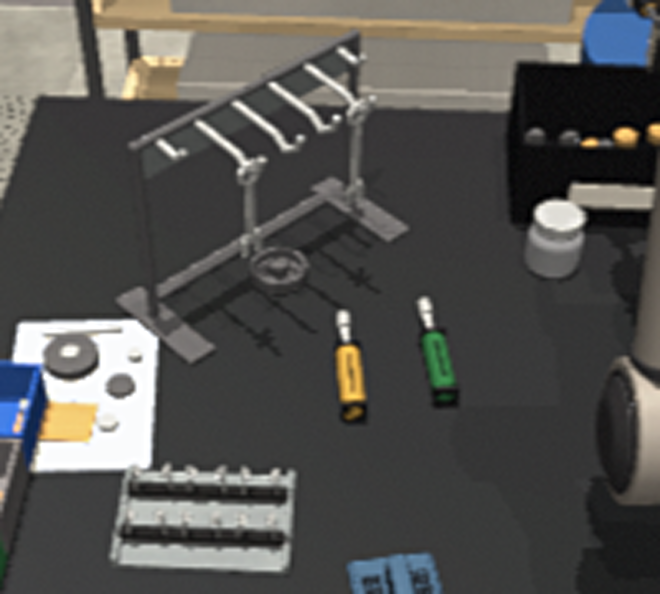

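```bash
cat > h.py <<'E'
from cell import robot
import cv2,numpy as np
from scipy.spatial.transform import Rotation as Ro
def ray(c,uv):
    K=np.array(c["intrinsics"]);T=np.array(c["pose"])
    d=T[:3,:3]@np.linalg.inv(K)@np.array([uv[0],uv[1],1.]);return T[:3,3],d/np.linalg.norm(d)
def plane(c,uv,z):
    o,d=ray(c,uv);return o+d*(z-o[2])/d[2]
def tri(c1,u1,c2,u2):
    o1,d1=ray(c1,u1);o2,d2=ray(c2,u2)
    A=np.array([d1,-d2]).T;s=np.linalg.lstsq(A,o2-o1,rcond=None)[0]
    p,q=o1+s[0]*d1,o2+s[1]*d2;return (p+q)/2,np.linalg.norm(p-q)
def proj(c,p):
    K=np.array(c["intrinsics"]);T=np.array(c["pose"])
    x=T[:3,:3].T@(np.array(p)-T[:3,3]);x=K@x;return x[:2]/x[2]
def yaw():
    return robot.observe()["tool_rot"][2]
def goto(p,jaw):
    """p: target TCP world; jaw: world angle (rad) of jaw opening dir (mod pi). prints turn deg then shift cm in axes after turn"""
    o=robot.observe();t=np.array(o["tool_pos"]);y=o["tool_rot"][2]
    cur=y+np.pi/2
    d=(jaw-cur+np.pi/2)%np.pi-np.pi/2
    y2=y+d
    w=np.array(p)-t
    ex=np.array([np.cos(y2),np.sin(y2),0]);ez=np.array([-np.sin(y2),np.cos(y2),0])
    print("turn(roll) deg %.1f  then shift cm x %.2f y %.2f z %.2f"%(-np.degrees(d),100*w@ex,-100*w[2],100*w@ez), "now",np.round(t,4),"rot",np.round(o["tool_rot"],3),"q6 %.2f"%o["qpos"][5],"op %.4f"%o["opening"],"F",np.round(o["contact_force"],1),"t %.1f"%o["time"])
def snap(n,f):
    c=robot.calibration(n);im=robot.read_camera(n);cv2.imwrite("pics/"+f,im[:,:,::-1]);np.savez("pics/"+f+".npz",intrinsics=c["intrinsics"],pose=c["pose"]);return c,im
E
python3 - <<'E'
from h import *
t=robot.calibration("top");s=robot.calibration("side")
c1=lambda u,v:(140+u/3.2,95+v/3.2)
c2=lambda u,v:(315+u/3.6,100+v/3.6)
c3=lambda u,v:(180+u/3,220+v/3)
c4=lambda u,v:(240+u/3.3,50+v/3.3)
for n,a,b in [("wr end R",c1(372,340),c3(443,75)),("wr end L",c1(275,353),c3(452,180)),("yellow tip",c2(348,402),c4(344,312)),("yellow butt",c2(208,418),c4(352,415)),("green tip",c2(372,486),c4(423,300)),("green butt",c2(237,508),c4(448,402)),
 ("tray A",c2(22,214),c4(128,470)),("tray B",c2(132,214),c4(293,470)),
 ("tray C",c2(22,368),c4(112,565)),("tray D",c2(132,368),c4(290,568)),
 ("rail L",c2(390,165),c4(135,148)),("rail R",c2(632,385),c4(357,38)),
 ("cov1",c1(513,405),None),("cov2",c1(592,392),None),("cov3",c1(603,457),None),("cov4",c1(525,472),None)]:
    if b: p,e=tri(t,a,s,b);print(n,np.round(p,3),"err %.3f"%e)
    else: print(n,np.round(plane(t,a,0.012),3))
print(proj(robot.calibration("wrist"),robot.observe()["tool_pos"]))
E
```

```text
wr end R [0.518 0.285 0.237] err 0.006
wr end L [0.502 0.393 0.255] err 0.005
yellow tip [ 0.498 -0.344  0.008] err 0.005
yellow butt [ 0.48  -0.18   0.001] err 0.002
green tip [ 0.401 -0.371  0.009] err 0.002
green butt [ 0.372 -0.214 -0.005] err 0.007
tray A [0.693 0.044 0.148] err 0.008
tray B [ 0.624 -0.069  0.063] err 0.179
tray C [0.625 0.059 0.03 ] err 0.178
tray D [ 0.552 -0.109 -0.206] err 0.012
rail L [ 0.732 -0.338  0.24 ] err 0.003
rail R [ 0.502 -0.586  0.231] err 0.007
cov1 [0.456 0.128 0.012]
cov2 [0.474 0.024 0.012]
cov3 [0.388 0.009 0.012]
cov4 [0.368 0.112 0.012]
[315.8361142 245.5340798]
```

```bash
python3 -m crank '{"xyz":[[0,-4.4,0],[0,-4.4,0],[0,-4.4,0],[0,-4.4,0],[0,-4.4,0],[0,0,0],[0,0,0],[0,0,0],[0,0,0],[0,0,0]],"roll":[-8.2,-8.2,-8.2,-8.2,-8.2,-8.2,-8.2,-8.2,-8.2,-8.2]}' -1
python3 - <<'E'
from h import *
goto([0.42,-.1,.42],np.radians(8.4))
goto([0.51,.339,.42],np.radians(8.4))
E
```

```text
time: 1.15
tool_pos: [0.1338, -0.5076, 0.4464]
tool_rot: [-1.571, 0.001, -1.447]
contact_force: [-0.1, -0.2, -0.1]
opening: 0.0917
turn(roll) deg -1.3  then shift cm x -36.14 y 2.64 z 34.26 now [ 0.1338 -0.5076  0.4464] rot [-1.571e+00  1.000e-03 -1.447e+00] q6 -1.58 op 0.0917 F [-0.1 -0.2 -0.1] t 1.1
turn(roll) deg -1.3  then shift cm x -78.25 y 2.64 z 49.58 now [ 0.1338 -0.5076  0.4464] rot [-1.571e+00  1.000e-03 -1.447e+00] q6 -1.58 op 0.0917 F [-0.1 -0.2 -0.1] t 1.1
```

```bash
python3 -m crank '{"xyz":[[-2.6,0,2.45],[-2.6,0,2.45],[-2.6,0,2.45],[-2.6,0,2.45],[-2.6,0,2.45],[-2.6,0,2.45],[-2.6,0,2.45],[-2.6,0,2.45],[-2.6,0,2.45],[-2.6,0,2.45],[-2.6,0,2.45],[-2.6,0,2.45],[-2.6,0,2.45],[-2.6,0,2.45]],"roll":[-1.3,0,0,0,0,0,0,0,0,0,0,0,0,0]}'
python3 - <<'E'
from h import *
goto([0.51,.30,.40],np.radians(8.4))
E
```

```text
time: 2.55
tool_pos: [0.4236, -0.0981, 0.4466]
tool_rot: [-1.571, -0.0, -1.43]
contact_force: [0.3, -0.2, 0.1]
opening: 0.0918
turn(roll) deg -0.3  then shift cm x -38.12 y 4.66 z 14.37 now [ 0.4236 -0.0981  0.4466] rot [-1.571 -0.    -1.43 ] q6 -0.55 op 0.0918 F [ 0.3 -0.2  0.1] t 2.5
```

```bash
python3 -m crank '{"xyz":[[-3.2,0.4,1.2],[-3.2,0.4,1.2],[-3.2,0.4,1.2],[-3.2,0.4,1.2],[-3.2,0.4,1.2],[-3.2,0.4,1.2],[-3.2,0.4,1.2],[-3.2,0.4,1.2],[-3.2,0.4,1.2],[-3.2,0.4,1.2],[-3.2,0.4,1.2],[-3.0,0.3,1.2],[0,0,0],[0,0,0]],"roll":[0,0,0,0,0,0,0,0,0,0,0,0,0,0]}'
python3 - <<'E'
from h import *
goto([0.51,.339,.40],np.radians(8.4))
c,im=snap("wrist","w1.png")
E
```

```text
time: 3.95
tool_pos: [0.5118, 0.2991, 0.3988]
tool_rot: [-1.572, -0.001, -1.429]
contact_force: [1.1, 0.5, 0.3]
opening: 0.092
turn(roll) deg -0.3  then shift cm x -3.98 y -0.12 z 0.40 now [0.5118 0.2991 0.3988] rot [-1.572e+00 -1.000e-03 -1.429e+00] q6 0.26 op 0.0920 F [1.1 0.5 0.3] t 4.0
```

View pics/w1.png

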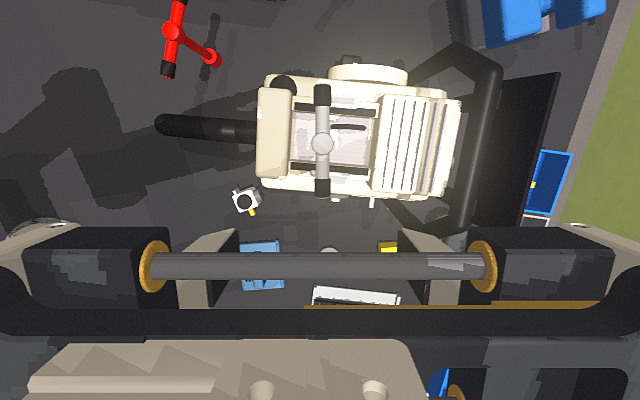

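Run:
```python
import cv2
t=cv2.imread("pics/w1.png")
cv2.imwrite("pics/w1c.png",cv2.resize(t[55:220,240:480],None,fx=3.3,fy=3.3,interpolation=cv2.INTER_CUBIC))
```

```text
(no output)
```

View pics/w1c.png

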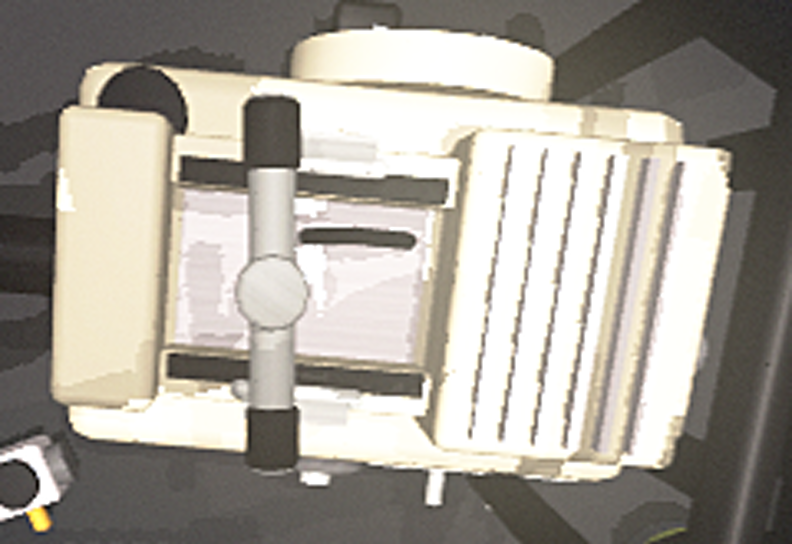

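Run:
```python
from h import *
c=np.load("pics/w1.png.npz")
f=lambda u,v:(240+u/3.3,55+v/3.3)
a=plane(c,f(273,97),.265);b=plane(c,f(272,470),.265);h=plane(c,f(271,292),.27)
print(a,b,(a+b)/2,h,np.linalg.norm(a-b),np.degrees(np.arctan2(*(a-b)[[1,0]])))
# saw direction from catches/seals: black strips at z~.150
for z in (.150,):
  P=[plane(c,f(*q),z) for q in [(180,168),(447,190),(168,365),(422,385)]]
  print(np.round(P,4), [np.degrees(np.arctan2(*(P[i+1]-P[i])[[1,0]])) for i in (0,2)])
w=(a+b)/2
goto([w[0],w[1],.30],np.radians(8.2))
```

```text
[0.50129954 0.40376214 0.265     ] [0.51686675 0.29577045 0.265     ] [0.50908315 0.3497663  0.265     ] [0.50853803 0.35003495 0.27      ] 0.10910793537433575 98.20278976682118
[[0.4673 0.3878 0.15  ]
 [0.5756 0.3946 0.15  ]
 [0.4719 0.308  0.15  ]
 [0.5802 0.3149 0.15  ]] [np.float64(3.628083053074952), np.float64(3.636272907010567)]
turn(roll) deg -0.1  then shift cm x -5.12 y 9.94 z 0.46 now [0.5118 0.2984 0.3994] rot [-1.572e+00 -1.000e-03 -1.430e+00] q6 0.26 op 0.0917 F [ 0.5 -0.6  0.2] t 4.0
```

```bash
python3 -m crank '{"xyz":[[-2,0,0.2],[-2,0,0.2],[-1.1,0,0.05],[0,2.5,0],[0,2.5,0],[0,2.5,0],[0,2.4,0],[0,0,0],[0,0,0]],"roll":[0,0,0,0,0,0,0,0,0]}'
python3 - <<'E'
from h import *
goto([.5090,.3498,.246],np.radians(8.2))
c,im=snap("wrist","w2.png")
E
```

```text
time: 4.9
tool_pos: [0.5095, 0.3493, 0.3017]
tool_rot: [-1.57, -0.0, -1.431]
contact_force: [0.1, 0.5, 0.5]
opening: 0.0916
turn(roll) deg -0.2  then shift cm x -0.05 y 5.57 z -0.04 now [0.5095 0.3493 0.3017] rot [-1.57  -0.    -1.431] q6 0.34 op 0.0916 F [0.1 0.5 0.5] t 4.9
```

View pics/w2.png

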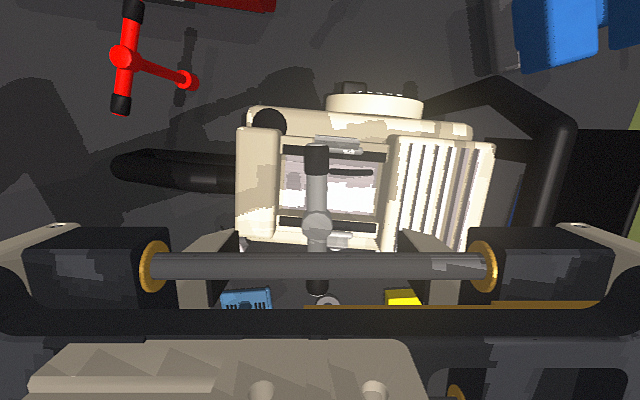

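```bash
python3 -m crank '{"xyz":[[0,2,0],[0,2,0],[0,1.5,0],[0,0,0]],"roll":[0,0,0,0]}' ; python3 -m crank '{"xyz":[[0,0,0],[0,0,0],[0,0,0],[0,0,0],[0,0,0],[0,0,0],[0,0,0],[0,0,0],[0,0,0],[0,0,0]],"roll":[0,0,0,0,0,0,0,0,0,0]}' 1 45
```

```text
time: 5.35
tool_pos: [0.5091, 0.3497, 0.2453]
tool_rot: [-1.572, -0.001, -1.43]
contact_force: [0.6, -0.2, -0.7]
opening: 0.0914
time: 6.35
tool_pos: [0.5093, 0.35, 0.2456]
tool_rot: [-1.571, -0.0, -1.43]
contact_force: [0.1, 0.4, 0.0]
opening: 0.0165
```

```bash
python3 -m crank '{"xyz":[[0,-0.5,0],[0,-1,0],[0,-1.5,0],[0,-1.5,0],[0,-2,0],[0,-2,0],[0,-2,0],[0,-2,0],[0,-2,0],[0,-2,0],[0,0,0],[0,0,0]],"roll":[0,0,0,0,0,0,0,0,0,0,0,0]}'
python3 - <<'E'
from h import *
goto([.45,0,.42],np.radians(-20))
c,im=snap("wrist","w3.png")
snap("side","s3.png")
E
```

```text
time: 7.55
tool_pos: [0.5092, 0.35, 0.4105]
tool_rot: [-1.571, -0.0, -1.43]
contact_force: [-0.3, 0.0, -3.5]
opening: 0.0127
turn(roll) deg 28.1  then shift cm x 34.91 y -0.95 z 6.40 now [0.5092 0.35   0.4105] rot [-1.571 -0.    -1.43 ] q6 0.34 op 0.0127 F [-0.3  0.  -3.5] t 7.5
```

View pics/w3.png

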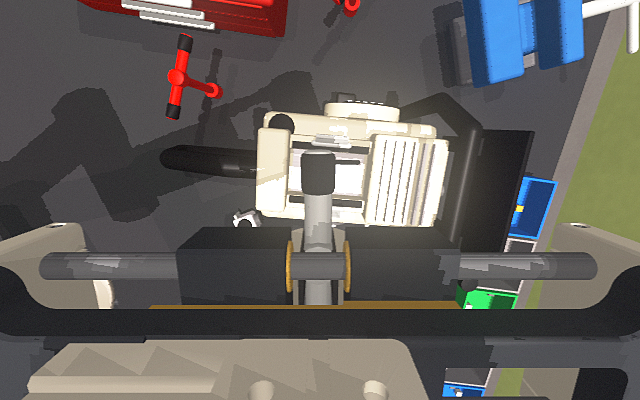

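View pics/s3.png

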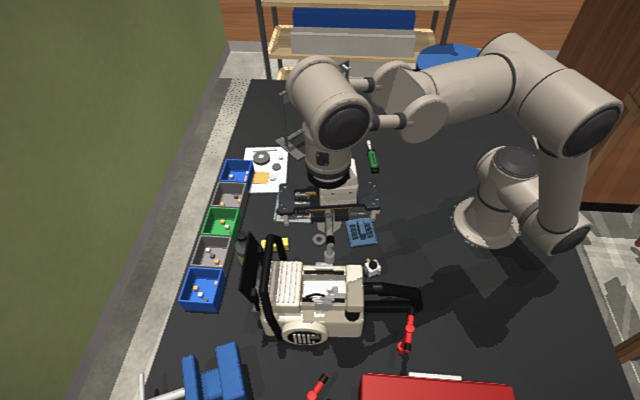

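Run:
```python
from h import *
c=np.load("pics/w3.png.npz")
t=np.array([.5092,.35,.4105]);y=-1.43
u=np.array([-np.cos(y),-np.sin(y),0])
for dz in (.009,.014,.019,.024,.029,.034):
    print(dz,[np.round(proj(c,t+[0,0,dz]+u*.055+np.array([0,0,s])),1) for s in (.007,0,-.007)],[np.round(proj(c,t+[0,0,dz]+u*.038+np.array([0,0,s])),1) for s in (.007,)])
im=cv2.imread("pics/w3.png");cv2.imwrite("pics/w3c.png",cv2.resize(im[130:330,250:390],None,fx=4,fy=4)[:600])
```

```text
0.009 [array([317.5, 150. ]), array([317.5, 149. ]), array([317.5, 148.1])] [array([317.5, 184.7])]
0.014 [array([317.4, 150.8]), array([317.5, 149.7]), array([317.5, 148.8])] [array([317.5, 186.7])]
0.019 [array([317.4, 151.6]), array([317.4, 150.5]), array([317.5, 149.4])] [array([317.4, 188.8])]
0.024 [array([317.4, 152.5]), array([317.4, 151.3]), array([317.5, 150.2])] [array([317.4, 191. ])]
0.029 [array([317.4, 153.5]), array([317.4, 152.1]), array([317.4, 150.9])] [array([317.4, 193.5])]
0.034 [array([317.3, 154.5]), array([317.4, 153.1]), array([317.4, 151.8])] [array([317.4, 196.1])]
```

View pics/w3c.png

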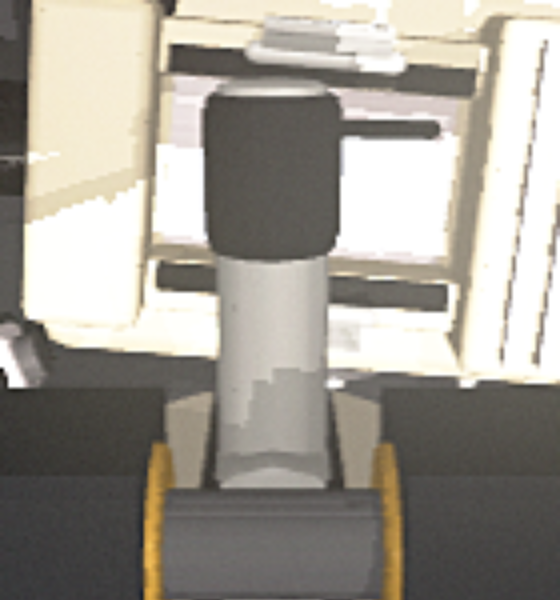

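```bash
python3 -m crank '{"xyz":[[0,-0.3,0],[0,-0.3,0],[0,-0.3,0],[0,-0.3,0],[2.5,0,0.45],[2.5,0,0.45],[2.5,0,0.45],[2.5,0,0.45],[2.5,0,0.45],[2.5,0,0.45],[2.5,0,0.45],[2.5,0,0.45],[2.5,0,0.45],[2.5,0,0.45],[2.5,0,0.45],[2.5,0,0.45],[2.5,0,0.45],[2.5,0,0.45]],"roll":[7,7,7,7,0,0,0,0,0,0,0,0,0,0,0,0,0,0]}'
python3 - <<'E'
from h import *
goto([.436,-.375,.425],np.radians(-43))
E
```

```text
time: 9.45
tool_pos: [0.4484, -0.0014, 0.4217]
tool_rot: [-1.573, -0.0, -1.919]
contact_force: [-0.0, -0.4, -2.8]
opening: 0.0128
turn(roll) deg 23.1  then shift cm x 28.17 y -0.33 z 24.57 now [ 0.4484 -0.0014  0.4217] rot [-1.573 -0.    -1.919] q6 0.17 op 0.0128 F [-0.  -0.4 -2.8] t 9.4
```

```bash
python3 -m crank '{"xyz":[[0,-0.1,0],[0,-0.1,0],[0,-0.1,0],[2.0,0,1.75],[2.0,0,1.75],[2.0,0,1.75],[2.0,0,1.75],[2.0,0,1.75],[2.0,0,1.75],[2.0,0,1.75],[2.0,0,1.75],[2.0,0,1.75],[2.0,0,1.75],[2.0,0,1.75],[2.0,0,1.75],[2.0,0,1.75],[2.0,0,1.75],[0,0,0],[0,0,0]],"roll":[7.7,7.7,7.7,0,0,0,0,0,0,0,0,0,0,0,0,0,0,0,0]}'
python3 - <<'E'
from h import *
goto([.436,-.375,.425],np.radians(-43))
snap("wrist","w4.png");snap("side","s4.png")
E
```

```text
time: 11.35
tool_pos: [0.437, -0.3725, 0.4243]
tool_rot: [-1.574, 0.0, -2.323]
contact_force: [-0.2, 0.2, -2.9]
opening: 0.0127
turn(roll) deg -0.1  then shift cm x 0.25 y -0.07 z 0.10 now [ 0.437  -0.3725  0.4243] rot [-1.574  0.    -2.323] q6 -0.09 op 0.0127 F [-0.2  0.2 -2.9] t 11.3
```

View pics/w4.png

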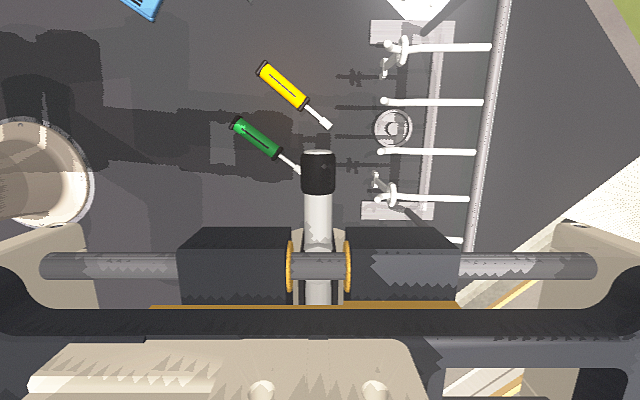

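View pics/s4.png

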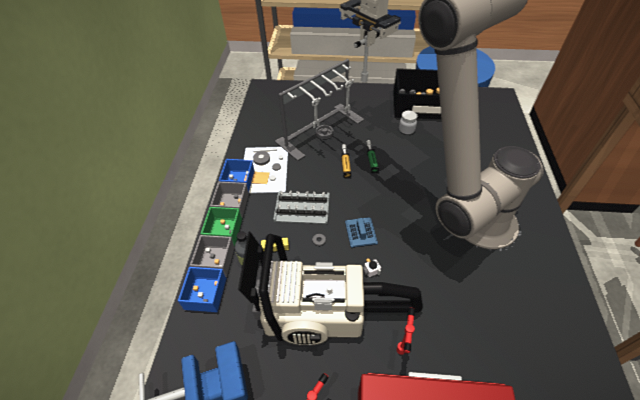

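Run:
```python
import cv2
for f,r in (("w4",(20,230,340,520)),):
    im=cv2.imread(f"pics/{f}.png");cv2.imwrite(f"pics/{f}c.png",cv2.resize(im[20:235,340:520],None,fx=2.75*1,fy=2.75,interpolation=cv2.INTER_CUBIC))
im=cv2.imread("pics/s4.png");cv2.imwrite("pics/s4c.png",cv2.resize(im[0:150,260:440],None,fx=4,fy=4,interpolation=cv2.INTER_CUBIC))
```

```text
(no output)
```

View pics/w4c.png

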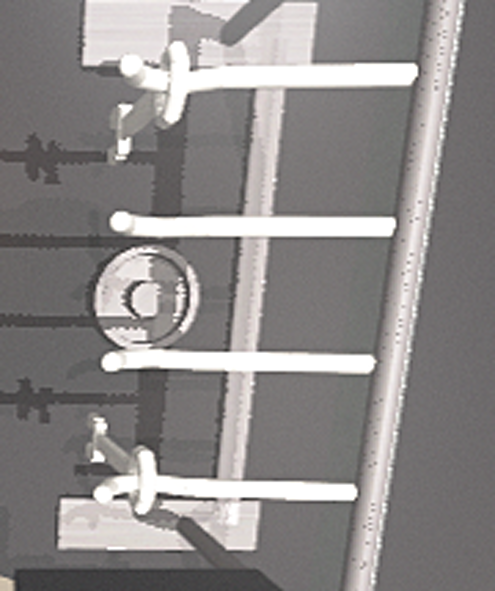

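View pics/s4c.png

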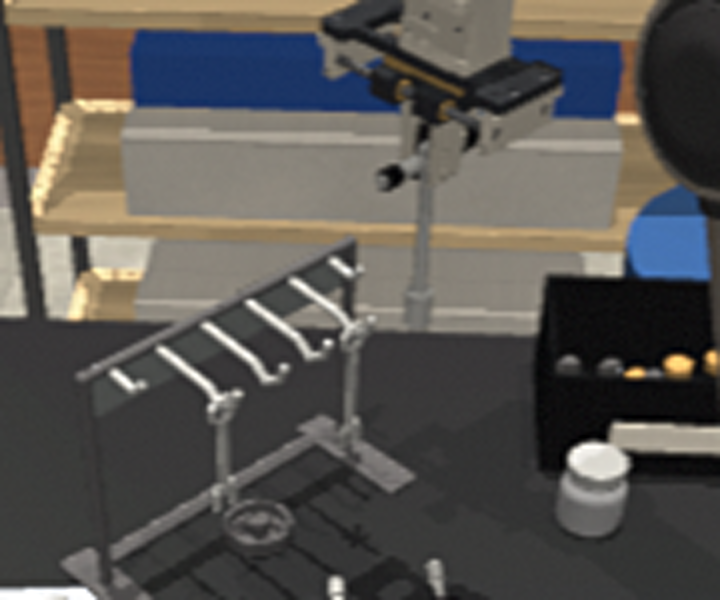

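Run:
```python
from h import *
c=np.load("pics/w4.png.npz");s=np.load("pics/s4.png.npz")
f=lambda u,v:(340+u/2.75,20+v/2.75)
a=plane(c,f(119,222),.259);b=plane(c,f(110,361),.259)
ra=plane(c,f(393,226),.25);rb=plane(c,f(373,363),.25)
sp=[plane(c,f(131,67),.259),plane(c,f(103,492),.259)]
print("tips",a,b,"sep",np.linalg.norm(a-b),"rail",ra,rb,"len",np.linalg.norm(ra-a),np.linalg.norm(rb-b))
yd=(a-b);ang=np.arctan2(yd[1],yd[0]);print("y ang tips",np.degrees(ang),"sp",np.degrees(np.arctan2(*(sp[0]-sp[1])[[1,0]])),np.linalg.norm(sp[0]-sp[1]))
xd=(ra-a+rb-b)[:2];print("x ang hooks",np.degrees(np.arctan2(xd[1],xd[0])))
an=np.arctan2(xd[1],xd[0])
m=(a+b)/2;print("tip mid",m,"seat",m[:2]+.023*np.array([np.cos(an),np.sin(an)]),"rail mid",(ra+rb)/2,(ra+rb)[:2]/2-.092*np.array([np.cos(an),np.sin(an)]))
# wrench in side view: expected
t=np.array([.437,-.3725,.4243])
y=-2.323;u=-np.array([np.cos(y),np.sin(y),0])
for dz in (.014,.019,.024,.029):
    print(dz,"bar end",proj(s,t+[0,0,dz]+u*.055),"socket bottom",proj(s,t+[0,0,dz-.15]))
```

```text
tips [ 0.55167751 -0.35127314  0.259     ] [ 0.5152527  -0.38924642  0.259     ] sep 0.05261878876005992 rail [ 0.6313506  -0.42683401  0.25      ] [ 0.59441353 -0.4653022   0.25      ] len 0.11017371132493414 0.11014499231741637
y ang tips 46.19233782572994 sp 46.15558429609145 0.16030998395916338
x ang hooks -43.66824129433603
tip mid [ 0.5334651  -0.37025978  0.259     ] seat [ 0.55010215 -0.38614085] rail mid [ 0.61288207 -0.4460681   0.25      ] [ 0.54633387 -0.3825438 ]
0.014 bar end [354.64760228  45.92737499] socket bottom [363.61736446  80.41849398]
0.019 bar end [354.724867    44.43295521] socket bottom [363.71226645  79.17525228]
0.024 bar end [354.80262355  42.92902277] socket bottom [363.80771054  77.92490905]
0.029 bar end [354.88087663  41.41548657] socket bottom [363.90370137  76.66740328]
```

Run:
```python
from h import *
goto([.4757,-.316,.272],np.radians(-43.7))
```

```text
turn(roll) deg 0.7  then shift cm x -6.68 y 15.34 z -1.06 now [ 0.4373 -0.3716  0.4254] rot [-1.572  0.    -2.321] q6 -0.09 op 0.0128 F [-0.3  0.1 -2.8] t 11.4
```

```bash
python3 -m crank '{"xyz":[[-1.7,0,-0.3],[-1.7,0,-0.3],[-1.7,0,-0.3],[-1.6,0,-0.2],[0,2,0],[0,2,0],[0,2,0],[0,2,0],[0,2,0],[0,2,0],[0,2,0],[0,1.3,0],[0,0,0],[0,0,0]],"roll":[0.7,0,0,0,0,0,0,0,0,0,0,0,0,0]}'
python3 - <<'E'
from h import *
goto([.548,-.385,.272],np.radians(-43.7))
snap("wrist","w5.png");snap("side","s5.png")
im=cv2.imread("pics/s5.png");cv2.imwrite("pics/s5c.png",cv2.resize(im[20:170,260:440],None,fx=4,fy=4,interpolation=cv2.INTER_CUBIC))
E
```

```text
time: 12.85
tool_pos: [0.4759, -0.3157, 0.2733]
tool_rot: [-1.57, 0.0, -2.333]
contact_force: [-0.5, -0.0, -1.9]
opening: 0.0129
turn(roll) deg 0.0  then shift cm x 0.03 y 0.13 z 10.00 now [ 0.4759 -0.3157  0.2733] rot [-1.57   0.    -2.333] q6 0.04 op 0.0129 F [-0.5 -0.  -1.9] t 12.8
```

View pics/w5.png

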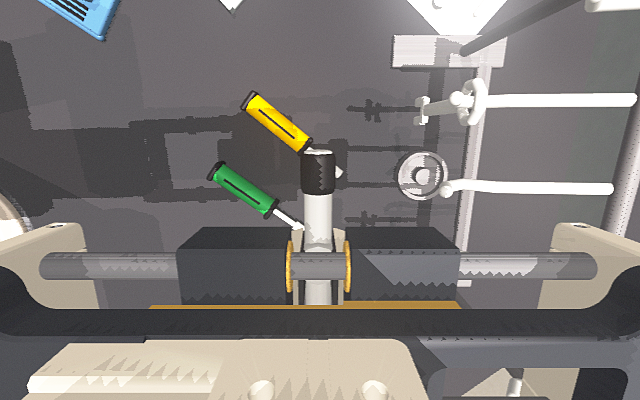

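View pics/s5c.png

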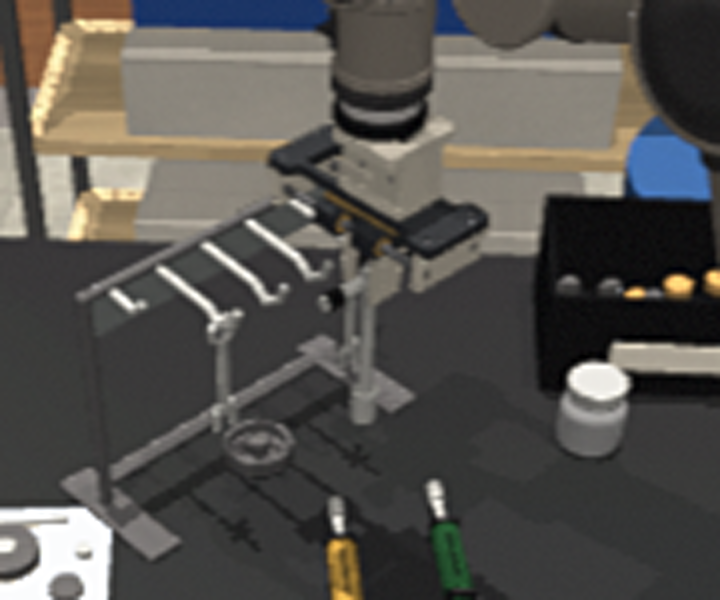

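Run:
```python
from h import *
c=np.load("pics/w5.png.npz")
an=np.radians(-43.7);x=np.array([np.cos(an),np.sin(an),0]);y=np.array([-x[1],x[0],0])
s=np.array([.548,-.385,.242])
for yy in (.027,.082): print(proj(c,s-.023*x+yy*y+[0,0,.014]))
for uv,yy in (((447,189),.027),((457,99),.082)):
    p=plane(c,uv,.256);print((p-s)@x,(p-s)@y)
```

```text
[440.90183989 193.44293762]
[451.07065276  99.35223107]
-0.019543568152300374 0.0298015894520337
-0.01963932605984011 0.08219075984760027
```

```bash
python3 -m crank '{"xyz":[[-0.1,0,0.5],[0,0,1],[0,0,1.5],[0,0,1.5],[0,0,1.5],[0,0,1.5],[0,0,1.5],[0,0,1.25],[0,0,0],[0,0,0]],"roll":[0,0,0,0,0,0,0,0,0,0]}'
python3 - <<'E'
from h import *
goto([.550,-.3865,.225],np.radians(-43.7))
snap("wrist","w6.png");snap("side","s6.png")
im=cv2.imread("pics/s6.png");cv2.imwrite("pics/s6c.png",cv2.resize(im[20:170,260:440],None,fx=4,fy=4,interpolation=cv2.INTER_CUBIC))
E
```

```text
time: 13.95
tool_pos: [0.5503, -0.3866, 0.2722]
tool_rot: [-1.571, -0.0, -2.334]
contact_force: [0.1, 0.7, -2.8]
opening: 0.0128
turn(roll) deg -0.0  then shift cm x 0.01 y 4.72 z -0.02 now [ 0.5503 -0.3866  0.2722] rot [-1.571 -0.    -2.334] q6 0.04 op 0.0128 F [ 0.1  0.7 -2.8] t 13.9
```

View pics/w6.png

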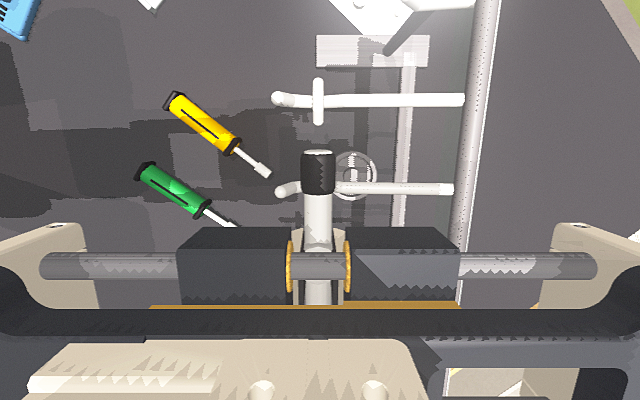

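View pics/s6c.png

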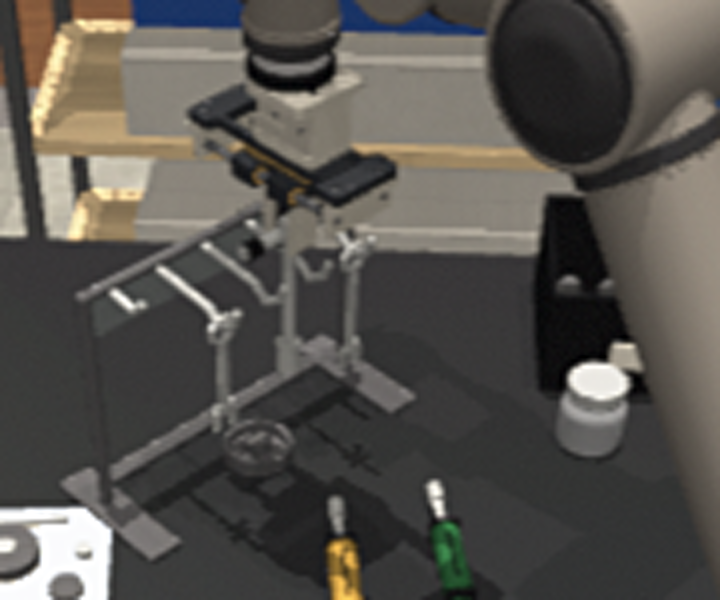

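```bash
python3 -m crank '{"xyz":[[0,1,0],[0,1,0],[0,1,0],[0,0.6,0],[0,0,0],[0,0,0]],"roll":[0,0,0,0,0,0]}'; python3 -m crank '{"xyz":[[0,0.3,0],[0,0.2,0],[0,0,0],[0,0,0]],"roll":[0,0,0,0]}'
```

```text
time: 14.65
tool_pos: [0.5502, -0.3864, 0.2367]
tool_rot: [-1.571, -0.0, -2.334]
contact_force: [0.4, 0.1, -3.2]
opening: 0.0125
time: 15.05
tool_pos: [0.5502, -0.3864, 0.2318]
tool_rot: [-1.571, -0.0, -2.334]
contact_force: [-0.5, 0.1, -2.1]
opening: 0.0126
```

```bash
python3 -m crank '{"xyz":[[0,0.2,0],[0,0.2,0],[0,0,0],[0,0,0]],"roll":[0,0,0,0]}'; python3 -m crank '{"xyz":[[0,0.2,0],[0,0,0],[0,0,0]],"roll":[0,0,0]}'
```

```text
time: 15.45
tool_pos: [0.5501, -0.3864, 0.2276]
tool_rot: [-1.571, -0.0, -2.334]
contact_force: [0.1, 0.3, -3.8]
opening: 0.013
time: 15.75
tool_pos: [0.5501, -0.3864, 0.2256]
tool_rot: [-1.571, -0.0, -2.334]
contact_force: [0.9, 0.1, -1.9]
opening: 0.0127
```

```bash
python3 -m crank '{"xyz":[[0,0.2,0],[0,0,0],[0,0,0]],"roll":[0,0,0]}'; python3 -m crank '{"xyz":[[0,0.1,0],[0,0,0],[0,0,0]],"roll":[0,0,0]}'
```

```text
time: 16.05
tool_pos: [0.5501, -0.3864, 0.2236]
tool_rot: [-1.571, -0.0, -2.334]
contact_force: [-0.4, 0.1, -3.0]
opening: 0.0126
time: 16.35
tool_pos: [0.5502, -0.3864, 0.2228]
tool_rot: [-1.571, -0.0, -2.334]
contact_force: [-0.1, -0.0, -2.3]
opening: 0.0127
```

```bash
python3 -m crank '{"xyz":[[0,0.2,0],[0,0.1,0],[0,0,0]],"roll":[0,0,0]}'
python3 - <<'E'
from h import *
snap("wrist","w7.png");snap("side","s7.png")
im=cv2.imread("pics/s7.png");cv2.imwrite("pics/s7c.png",cv2.resize(im[50:125,290:390],None,fx=7,fy=7,interpolation=cv2.INTER_CUBIC))
E
```

```text
time: 16.65
tool_pos: [0.5504, -0.3866, 0.2223]
tool_rot: [-1.568, -0.0, -2.334]
contact_force: [-2.1, 2.1, 8.5]
opening: 0.0128
```

View pics/s7c.png

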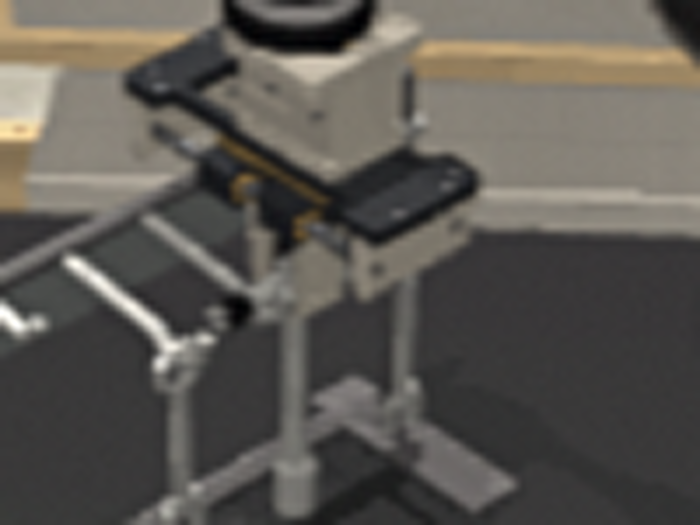

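View pics/w7.png

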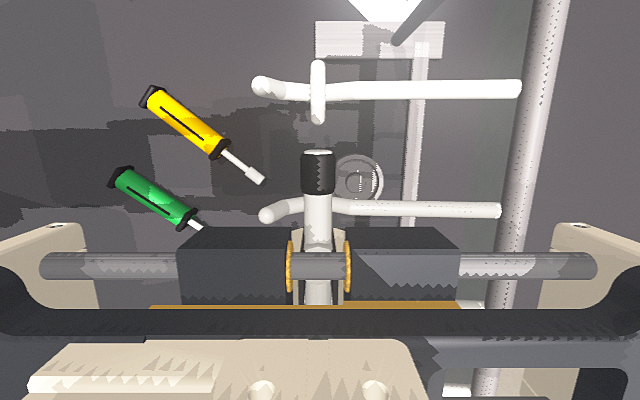

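```bash
python3 -m crank '{"xyz":[[0,-0.1,0],[0,-0.1,-0.1],[0,0,0]],"roll":[0,0,0]}'; python3 -m crank '{"xyz":[[0,0,0],[0,0,0],[0,0,0],[0,0,0],[0,0,0],[0,0,0],[0,0,0],[0,0,0]],"roll":[0,0,0,0,0,0,0,0]}' 0;  python3 - <<'E'
from h import *
snap("wrist","w8.png")
E
```

```text
time: 17.05
tool_pos: [0.5501, -0.3863, 0.2225]
tool_rot: [-1.568, 0.0, -2.334]
contact_force: [1.6, -1.7, 1.9]
opening: 0.0125
time: 17.85
tool_pos: [0.5494, -0.3857, 0.2217]
tool_rot: [-1.571, -0.0, -2.334]
contact_force: [0.1, 0.8, 0.5]
opening: 0.046
```

View pics/w8.png

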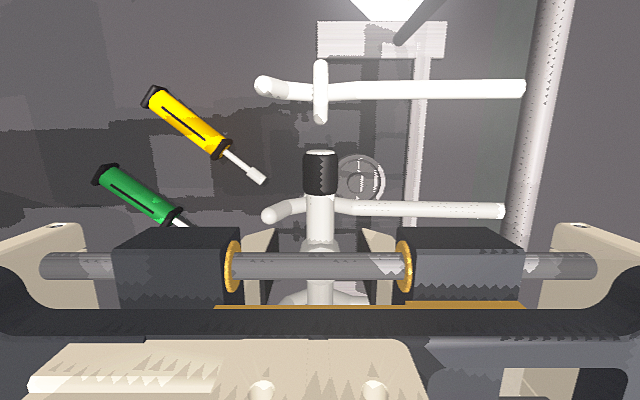

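```bash
python3 -m crank '{"xyz":[[0,-0.5,0],[0,-1,0],[0,-2,0],[0,-2,0],[0,-2.5,0],[0,-2.5,0],[0,-2.5,0],[0,-2.5,0],[0,-2.5,0],[0,0,0],[0,0,0]],"roll":[0,0,0,0,0,0,0,0,0,0,0]}';  python3 - <<'E'
from h import *
snap("wrist","w9.png");snap("side","s9.png")
goto([.42,.06,.35],np.radians(0))
im=cv2.imread("pics/s9.png");cv2.imwrite("pics/s9c.png",cv2.resize(im[50:240,250:400],None,fx=3.1,fy=3.1,interpolation=cv2.INTER_CUBIC))
E
```

```text
time: 19.0
tool_pos: [0.5495, -0.3858, 0.4023]
tool_rot: [-1.569, -0.0, -2.334]
contact_force: [0.7, -0.5, -0.9]
opening: 0.0457
turn(roll) deg -43.7  then shift cm x -44.55 y 5.05 z -12.92 now [ 0.5492 -0.3855  0.4005] rot [-1.573 -0.    -2.334] q6 0.04 op 0.0461 F [ 0.2 -0.2 -0.4] t 19.1
```

View pics/s9c.png

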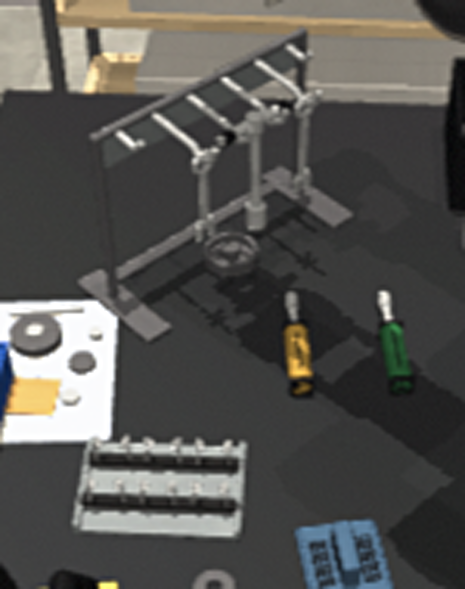

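View pics/w9.png

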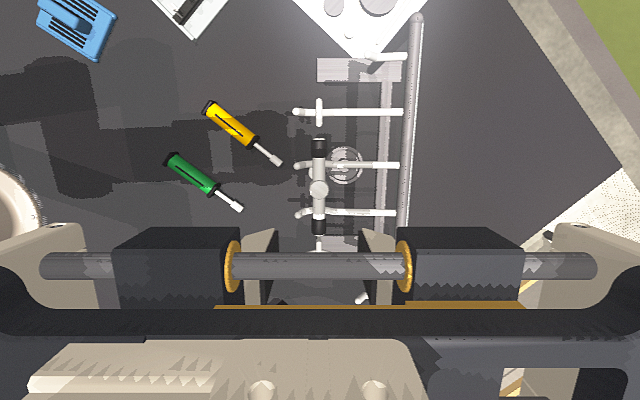

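```bash
python3 -m crank '{"xyz":[[0,0,0],[0,0,0],[0,0,0],[0,0,0],[0,0,0],[0,0,0],[0,0,0]],"roll":[-7.6,-7.6,-7.6,-7.6,-7.6,-7.6,-7.6]}';  python3 - <<'E'
from h import *
goto([.42,.02,.33],np.radians(9.8))
E
```

```text
time: 19.8
tool_pos: [0.5492, -0.3855, 0.4002]
tool_rot: [-1.573, 0.002, -1.4]
contact_force: [-0.7, -0.1, -0.0]
opening: 0.0463
turn(roll) deg -0.0  then shift cm x -42.16 y 7.02 z -5.83 now [ 0.5492 -0.3855  0.4002] rot [-1.573  0.002 -1.4  ] q6 -0.90 op 0.0463 F [-0.7 -0.1 -0. ] t 19.8
```

```bash
python3 -m crank '{"xyz":[[-2.8,0,-0.39],[-2.8,0,-0.39],[-2.8,0,-0.39],[-2.8,0,-0.39],[-2.8,0,-0.39],[-2.8,0.7,-0.39],[-2.8,0.7,-0.39],[-2.8,0.7,-0.39],[-2.8,0.7,-0.39],[-2.8,0.7,-0.39],[-2.8,0.7,-0.39],[-2.8,0.7,-0.39],[-2.8,0.7,-0.39],[-2.8,0.7,-0.39],[-2.8,0.7,-0.39],[0,0,0],[0,0,0]],"roll":[0,0,0,0,0,0,0,0,0,0,0,0,0,0,0,0,0]}' -1;  python3 - <<'E'
from h import *
snap("wrist","w10.png")
goto([.42,.07,.33],np.radians(9.8))
E
```

```text
time: 21.5
tool_pos: [0.4221, 0.0192, 0.3312]
tool_rot: [-1.572, -0.0, -1.404]
contact_force: [0.2, 0.2, -0.3]
opening: 0.0919
turn(roll) deg -0.3  then shift cm x -5.10 y 0.14 z 0.62 now [0.4225 0.0187 0.3314] rot [-1.571 -0.    -1.405] q6 -0.30 op 0.0920 F [ 0.  -0.2  0.6] t 21.6
```

View pics/w10.png

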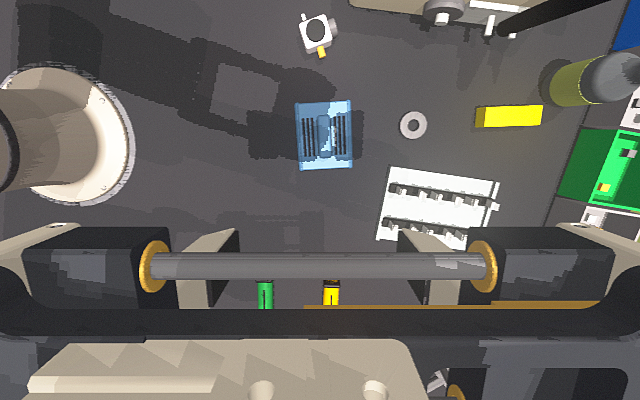

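Run:
```python
from h import *
c=np.load("pics/w10.png.npz");im=cv2.imread("pics/w10.png")
h=cv2.cvtColor(im,cv2.COLOR_BGR2HSV);m=cv2.inRange(h,(95,70,60),(115,255,255));m[:, :250]=0;m[:,400:]=0;m[220:]=0
m=cv2.morphologyEx(m,cv2.MORPH_CLOSE,np.ones((9,9)))
k=max(cv2.findContours(m,0,2)[0],key=cv2.contourArea)
r=cv2.minAreaRect(k);print(r)
P=[plane(c,q,.010) for q in cv2.boxPoints(r)]
print(np.round(P,4),np.round(np.mean(P,0),4),[round(float(np.linalg.norm(P[i]-P[i-1])),4) for i in range(4)],[round(float(np.degrees(np.arctan2(*(P[i]-P[i-1])[[1,0]]))),1) for i in range(4)])
cv2.imwrite("pics/w10c.png",cv2.resize(im[85:185,275:375],None,fx=6,fy=6,interpolation=cv2.INTER_CUBIC))
```

```text
((323.9358215332031, 134.97276306152344), (69.17752075195312, 56.51472854614258), 86.42366790771484)
[[0.3667 0.1164 0.01  ]
 [0.4528 0.1361 0.01  ]
 [0.4806 0.0314 0.01  ]
 [0.3896 0.0101 0.01  ]] [0.4224 0.0735 0.01  ] [0.1087, 0.0883, 0.1084, 0.0935] [102.1, 12.9, -75.1, -166.9]
```

View pics/w10c.png

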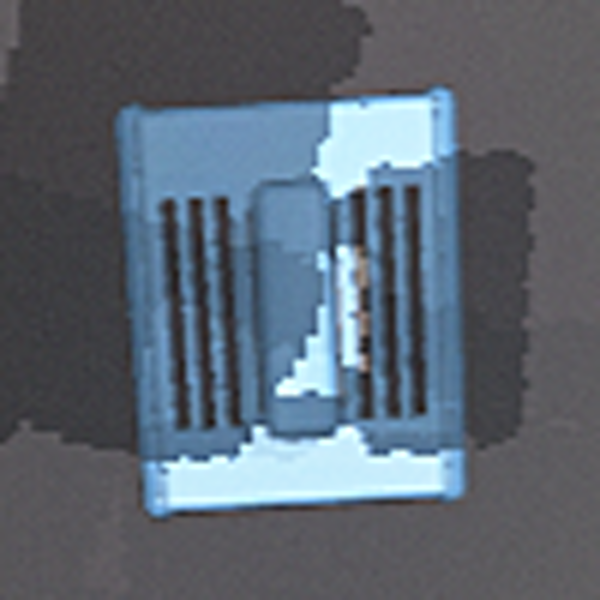

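Run:
```python
from h import *
c=np.load("pics/w10.png.npz")
P=np.array([plane(c,(275+u/6,85+v/6),.008) for u,v in [(122,108),(450,90),(464,494),(150,514)]])
print(np.round(P,4),P.mean(0))
x=(P[0]+P[1]-P[2]-P[3])/2;y=(P[1]+P[2]-P[0]-P[3])/2
print(np.linalg.norm(x),np.linalg.norm(y),np.degrees(np.arctan2(x[1],x[0])),np.degrees(np.arctan2(y[1],y[0])))
R=np.array([plane(c,(275+u/6,85+v/6),.044) for u,v in [(290,182),(305,400)]]);print(R,R.mean(0),np.linalg.norm(R[0]-R[1]),np.degrees(np.arctan2(*(R[0]-R[1])[[1,0]])))
m=P.mean(0);goto([m[0],m[1],.12],np.radians(12))
```

```text
[[0.3694 0.1158 0.008 ]
 [0.4534 0.1344 0.008 ]
 [0.4776 0.0313 0.008 ]
 [0.3928 0.0113 0.008 ]] [0.42328297 0.07320681 0.008     ]
0.1065197212721257 0.08655578409706483 102.90665840958904 12.866292724519445
[[0.41570874 0.10317503 0.044     ]
 [0.42843881 0.05180615 0.044     ]] [0.42207377 0.07749059 0.044     ] 0.052922740365653094 103.91844628487698
turn(roll) deg -2.5  then shift cm x -5.32 y 21.14 z 1.21 now [0.4225 0.0187 0.3314] rot [-1.571 -0.    -1.405] q6 -0.30 op 0.0920 F [ 0.  -0.2  0.6] t 21.6
```

```bash
python3 -m crank '{"xyz":[[-2.6,0,0.6],[-2.7,0,0.6],[0,3,0],[0,3,0],[0,3,0],[0,3,0],[0,3,0],[0,3,0],[0,3,0],[0,0,0],[0,0,0]],"roll":[-3.3,0,0,0,0,0,0,0,0,0,0]}' 0;  python3 - <<'E'
from h import *
snap("wrist","w11.png")
goto([.423,.0735,.1],np.radians(12.9))
E
```

```text
time: 22.65
tool_pos: [0.4246, 0.0726, 0.122]
tool_rot: [-1.572, -0.0, -1.349]
contact_force: [0.3, -0.7, -0.1]
opening: 0.0458
turn(roll) deg -0.2  then shift cm x -0.13 y 2.27 z -0.20 now [0.4252 0.0727 0.1227] rot [-1.569 -0.    -1.349] q6 -0.23 op 0.0456 F [-0.1 -1.1  1.2] t 22.7
```

View pics/w11.png

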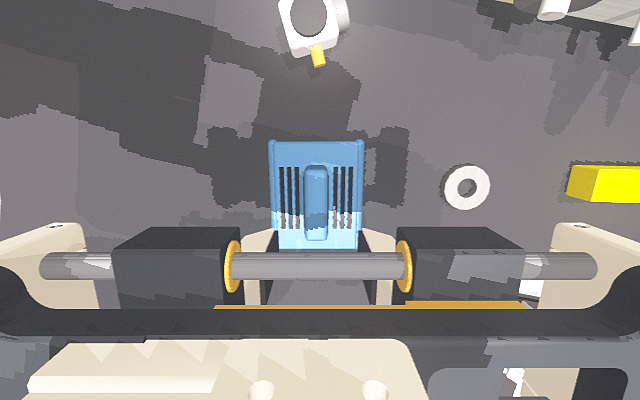

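Run:
```python
from h import *
im=cv2.imread("pics/w11.png");cv2.imwrite("pics/w11c.png",cv2.resize(im[130:260,250:380],None,fx=4.5,fy=4.5,interpolation=cv2.INTER_CUBIC))
c=np.load("pics/w11.png.npz")
m=np.array([.4233,.0732]);ux=np.array([np.cos(np.radians(102.9)),np.sin(np.radians(102.9))]);uy=np.array([ux[1],-ux[0]])
f=lambda q:np.round((q-[250,130])*4.5,0)
for s in (-1,1):
  for t in (-1,1):
    print(s,t,"rib top",f(proj(c,[*(m+s*.032*ux+t*.010*uy),.044])),"plate top",f(proj(c,[*(m+s*.055*ux+t*.045*uy),.012])))
```

```text
-1 -1 rib top [249. 507.] plate top [ 98. 550.]
-1 1 rib top [352. 507.] plate top [505. 549.]
1 -1 rib top [244. 177.] plate top [75. 41.]
1 1 rib top [354. 176.] plate top [524.  40.]
```

View pics/w11c.png

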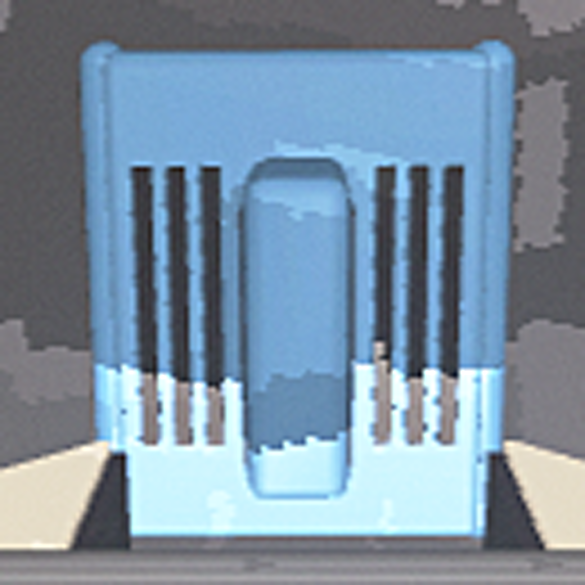

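```bash
python3 -m crank '{"xyz":[[-0.1,2.5,-0.2],[0,2.5,0],[0,2.5,0],[0,2,0],[0,1.0,0],[0,0.2,0],[0,0,0]],"roll":[-0.2,0,0,0,0,0,0]}'; python3 -m crank '{"xyz":[[0,0,0],[0,0,0],[0,0,0],[0,0,0],[0,0,0],[0,0,0],[0,0,0]],"roll":[0,0,0,0,0,0,0]}' 1 40
```

```text
time: 23.4
tool_pos: [0.4228, 0.0737, 0.0155]
tool_rot: [-1.569, -0.0, -1.344]
contact_force: [0.9, 0.9, -1.0]
opening: 0.0463
time: 24.1
tool_pos: [0.4223, 0.0738, 0.0151]
tool_rot: [-1.57, -0.0, -1.344]
contact_force: [-0.5, -0.0, 5.8]
opening: 0.0198
```

```bash
python3 -m crank '{"xyz":[[0,-0.3,0],[0,-1,0],[0,-2,0],[0,-3,0],[0,-3,0],[0,-3,0],[0,-3,0],[0,-3,0],[0,-3,0],[0,-3,0],[0,-3,0],[0,0,0]],"roll":[0,0,0,-8,-8,-8,-8,-8,-8,-8,-8,-8]}';  python3 - <<'E'
from h import *
goto([.524,.351,.30],np.radians(93.6))
c=robot.calibration("wrist");print(proj(c,[.524,.351,.15]))
snap("wrist","w12.png")
E
```

```text
time: 25.3
tool_pos: [0.4232, 0.0738, 0.292]
tool_rot: [-1.57, -0.008, -0.082]
contact_force: [1.1, -0.1, -3.6]
opening: 0.0197
turn(roll) deg -8.3  then shift cm x 11.80 y -0.80 z 27.03 now [0.4232 0.0738 0.292 ] rot [-1.57  -0.008 -0.082] q6 -1.49 op 0.0197 F [ 1.1 -0.1 -3.6] t 25.3
[571.35490302 259.17021171]
```

View pics/w12.png

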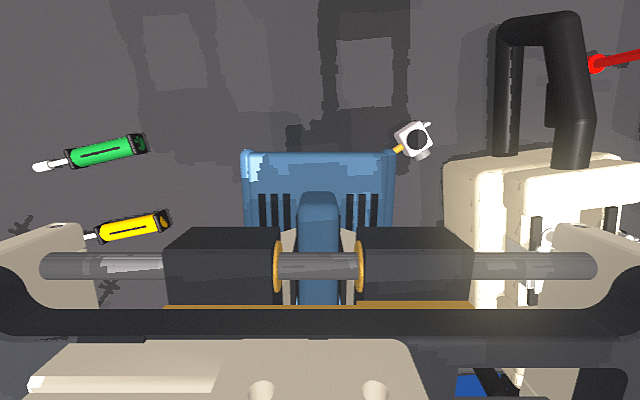

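Run:
```python
from h import *
c=np.load("pics/w12.png.npz")
o=robot.observe();t=o["tool_pos"];y=o["tool_rot"][2];ex=np.array([np.cos(y),np.sin(y),0]);ez=np.array([-np.sin(y),np.cos(y),0])
for uv in ((243,152),(393,151)):
    p=plane(c,uv,t[2]-.006)-t;print("cover far corner rel: x %.4f z %.4f"%(p@ex,p@ez))
im=cv2.imread("pics/w2.png");cv2.imwrite("pics/w2c.png",cv2.resize(im[120:270,230:430],None,fx=3.9,fy=3.9,interpolation=cv2.INTER_CUBIC))
im=cv2.imread("pics/w3.png");cv2.imwrite("pics/w3d.png",cv2.resize(im[100:240,240:450],None,fx=3.8,fy=3.8,interpolation=cv2.INTER_CUBIC))
```

```text
cover far corner rel: x -0.0524 z -0.0427
cover far corner rel: x -0.0524 z 0.0417
```

View pics/w2c.png

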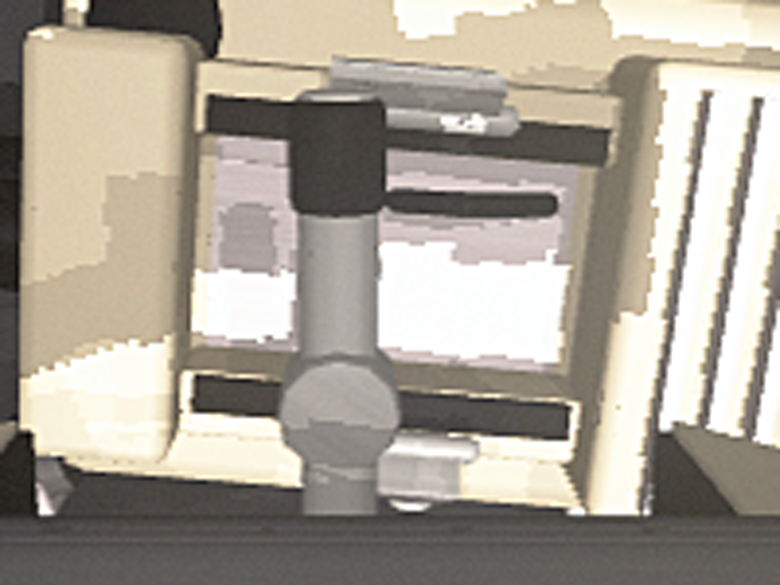

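View pics/w3d.png

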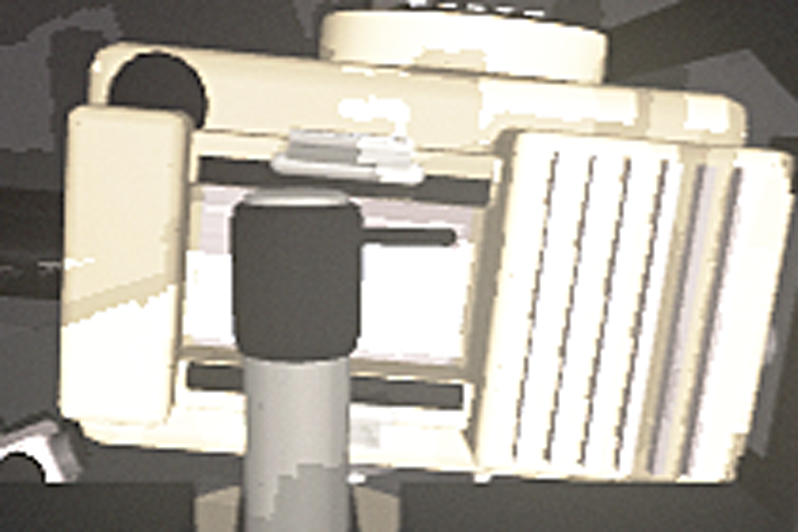

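Run:
```python
from h import *
def go(n,off,s,pts):
    c=np.load(f"pics/{n}.png.npz")
    P=np.array([plane(c,(off[0]+u/s,off[1]+v/s),.15) for u,v in pts])
    m=P.mean(0);d=[np.degrees(np.arctan2(*(P[i+1]-P[i])[[1,0]])) for i in (0,2)]
    print(n,np.round(m,4),np.round(d,2),"len",[round(float(np.linalg.norm(P[i+1]-P[i])),4) for i in (0,2)],"sep",np.round(np.linalg.norm((P[0]+P[1]-P[2]-P[3])/2),4))
go("w1",(240,55),3.3,[(180,169),(447,191),(168,364),(422,385)])
go("w2",(230,120),3.9,[(207,113),(611,148),(192,394),(570,421)])
go("w3",(240,100),3.8,[(196,168),(491,192),(187,377),(463,396)])
```

```text
w1 [0.5238 0.3513 0.15  ] [3.63 3.41] len [0.1086, 0.1085] sep 0.0792
w2 [0.5242 0.3515 0.15  ] [3.12 3.73] len [0.1099, 0.1092] sep 0.0792
w3 [0.5239 0.3515 0.15  ] [3.49 4.01] len [0.1106, 0.1083] sep 0.0798
```

```bash
python3 -m crank '{"xyz":[[0,-1.5,0],[0,-1.5,0],[1.2,0,2.7],[1.2,0,2.7],[1.2,0,2.7],[1.2,0,2.7],[1.2,0,2.7],[1.2,0,2.7],[1.2,0,2.7],[1.2,0,2.7],[1.2,0,2.7],[1.0,0,2.7],[0,0,0],[0,0,0],[0,0,0]],"roll":[-4.1,-4.1,0,0,0,0,0,0,0,0,0,0,0,0,0]}';  python3 - <<'E'
from h import *
goto([.524,.3515,.20],np.radians(93.5))
snap("wrist","w13.png")
E
```

```text
time: 26.85
tool_pos: [0.5245, 0.349, 0.3175]
tool_rot: [-1.572, 0.001, 0.054]
contact_force: [0.5, 0.6, -2.0]
opening: 0.0197
turn(roll) deg -0.4  then shift cm x -0.03 y 11.75 z 0.26 now [0.5245 0.349  0.3175] rot [-1.572e+00  1.000e-03  5.400e-02] q6 -1.16 op 0.0197 F [ 0.5  0.6 -2. ] t 26.9
```

View pics/w13.png

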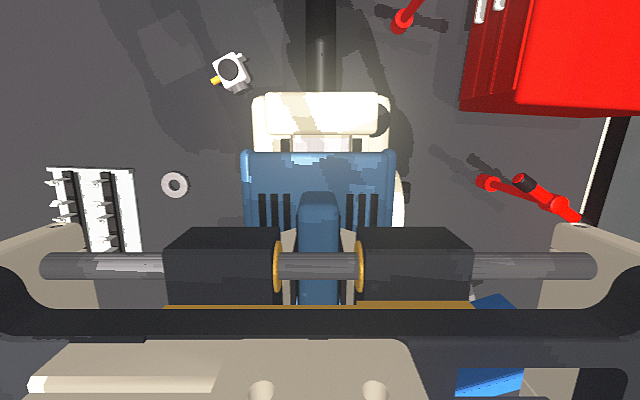

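```bash
python3 -m crank '{"xyz":[[0,2,0.25],[0,2,0],[0,2,0],[0,2,0],[0,2,0],[0,1.5,0],[0,1.0,0],[0,0,0],[0,0,0]],"roll":[-0.4,0,0,0,0,0,0,0,0]}';  python3 - <<'E'
from h import *
goto([.524,.3515,.165],np.radians(93.5))
snap("wrist","w14.png");snap("side","s14.png")
im=cv2.imread("pics/s14.png");cv2.imwrite("pics/s14c.png",cv2.resize(im[180:350,230:430],None,fx=3.5,fy=3.5,interpolation=cv2.INTER_CUBIC))
E
```

```text
time: 27.8
tool_pos: [0.5251, 0.3522, 0.1935]
tool_rot: [-1.571, -0.001, 0.062]
contact_force: [-0.3, 0.3, -1.8]
opening: 0.0198
turn(roll) deg 0.0  then shift cm x -0.11 y 2.85 z -0.06 now [0.5251 0.3522 0.1935] rot [-1.571e+00 -1.000e-03  6.200e-02] q6 -1.16 op 0.0198 F [-0.3  0.3 -1.8] t 27.8
```

View pics/w14.png

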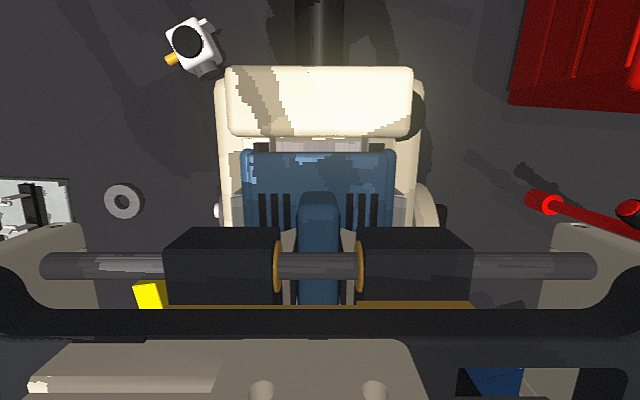

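View pics/s14c.png

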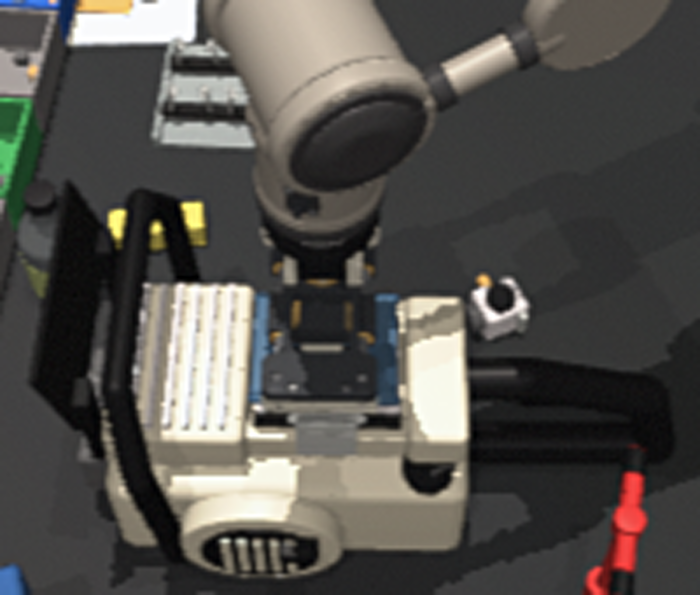

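```bash
python3 -m crank '{"xyz":[[-0.1,0.5,-0.05],[0,0.3,0],[0,0.2,0],[0,0,0]],"roll":[0,0,0,0]}'; python3 -m crank '{"xyz":[[0,0.2,0],[0,0,0]],"roll":[0,0]}';python3 -m crank '{"xyz":[[0,0.2,0],[0,0,0]],"roll":[0,0]}'
```

```text
time: 28.3
tool_pos: [0.5236, 0.3517, 0.1822]
tool_rot: [-1.571, 0.001, 0.062]
contact_force: [-0.1, -0.3, -1.4]
opening: 0.0199
time: 28.5
tool_pos: [0.5237, 0.3518, 0.1804]
tool_rot: [-1.571, 0.0, 0.062]
contact_force: [-0.2, -0.9, -2.7]
opening: 0.0196
time: 28.7
tool_pos: [0.524, 0.3521, 0.1791]
tool_rot: [-1.57, -0.001, 0.062]
contact_force: [-0.1, 1.7, 0.4]
opening: 0.0196
```

```bash
for i in 1 2; do :; done; python3 -m crank '{"xyz":[[0,0.2,0],[0,0,0]],"roll":[0,0]}'; python3 -m crank '{"xyz":[[0,0.2,0],[0,0,0]],"roll":[0,0]}'
```

```text
time: 28.9
tool_pos: [0.5243, 0.3522, 0.178]
tool_rot: [-1.57, -0.002, 0.062]
contact_force: [-0.3, 1.8, 5.2]
opening: 0.0198
time: 29.1
tool_pos: [0.5246, 0.3523, 0.1767]
tool_rot: [-1.569, -0.003, 0.062]
contact_force: [-0.7, -0.5, 9.0]
opening: 0.0199
```

```bash
python3 -m crank '{"xyz":[[0,0.15,0],[0,0,0]],"roll":[0,0]}'; python3 -m crank '{"xyz":[[0,0.15,0],[0,0,0]],"roll":[0,0]}'
```

```text
time: 29.3
tool_pos: [0.5247, 0.3523, 0.1754]
tool_rot: [-1.569, -0.004, 0.062]
contact_force: [-1.0, 0.0, 8.7]
opening: 0.0196
time: 29.5
tool_pos: [0.5248, 0.3523, 0.1736]
tool_rot: [-1.569, -0.004, 0.062]
contact_force: [1.7, 0.8, 6.2]
opening: 0.0199
```

```bash
python3 -m crank '{"xyz":[[0,0.15,0],[0,0,0]],"roll":[0,0]}'
```

```text
time: 29.7
tool_pos: [0.5246, 0.3521, 0.171]
tool_rot: [-1.57, -0.003, 0.062]
contact_force: [2.9, 1.2, -0.3]
opening: 0.0199
```

```bash
python3 -m crank '{"xyz":[[0,0.15,0],[0,0,0]],"roll":[0,0]}'; python3 -m crank '{"xyz":[[0,0.15,0],[0,0,0]],"roll":[0,0]}'
```

```text
time: 29.9
tool_pos: [0.5235, 0.3518, 0.1674]
tool_rot: [-1.571, 0.001, 0.062]
contact_force: [3.0, 3.2, -6.9]
opening: 0.0198
time: 30.1
tool_pos: [0.523, 0.3518, 0.1659]
tool_rot: [-1.571, 0.003, 0.063]
contact_force: [1.2, 2.3, -8.2]
opening: 0.0195
```

```bash
python3 -m crank '{"xyz":[[0,0.15,0],[0,0,0]],"roll":[0,0]}'
```

```text
time: 30.3
tool_pos: [0.5234, 0.3516, 0.1654]
tool_rot: [-1.572, 0.001, 0.062]
contact_force: [0.3, 0.5, -5.1]
opening: 0.0201
```

```bash
python3 -m crank '{"xyz":[[0,0.1,0],[0,0,0]],"roll":[0,0]}'
python3 - <<'E'
from h import *
snap("wrist","w15.png");snap("side","s15.png")
E
```

```text
time: 30.5
tool_pos: [0.5237, 0.3517, 0.1651]
tool_rot: [-1.571, -0.0, 0.062]
contact_force: [-1.1, -0.6, -0.0]
opening: 0.0199
```

View pics/w15.png

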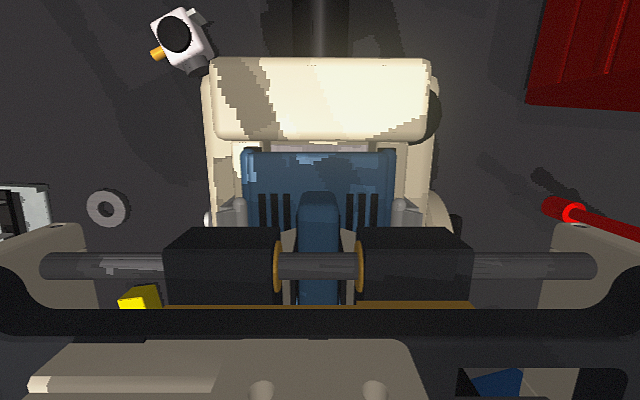

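```bash
python3 -m crank '{"xyz":[[0,0,0],[0,0,0],[0,0,0],[0,0,0]],"roll":[0,0,0,0]}' 0.26; python3 -m crank '{"xyz":[[0,-0.5,0],[0,-1,0],[0,-2,0],[0,-2,0],[0,-3,0],[0,-3,0],[0,-3,0],[0,0,0]],"roll":[0,0,0,0,0,0,0,0]}'
python3 - <<'E'
from h import *
snap("wrist","w16.png");snap("side","s16.png")
im=cv2.imread("pics/s16.png");cv2.imwrite("pics/s16c.png",cv2.resize(im[220:350,230:430],None,fx=3.5,fy=3.5,interpolation=cv2.INTER_CUBIC))
E
```

```text
time: 31.0
tool_pos: [0.5239, 0.3518, 0.1648]
tool_rot: [-1.571, -0.0, 0.062]
contact_force: [0.2, -0.0, 0.1]
opening: 0.0337
time: 31.8
tool_pos: [0.5251, 0.3526, 0.3158]
tool_rot: [-1.567, -0.009, 0.062]
contact_force: [-0.9, -1.1, 0.7]
opening: 0.0338
```

View pics/w16.png

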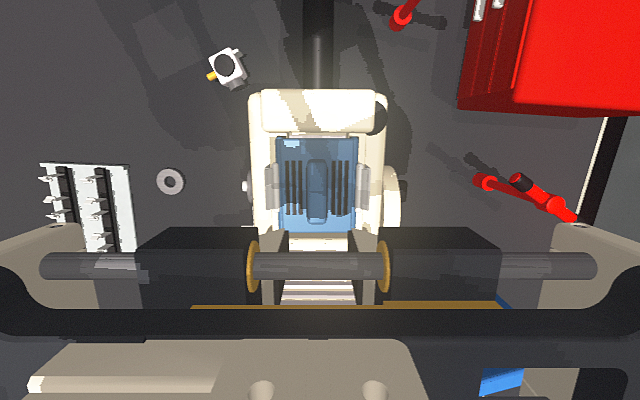

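View pics/s16c.png

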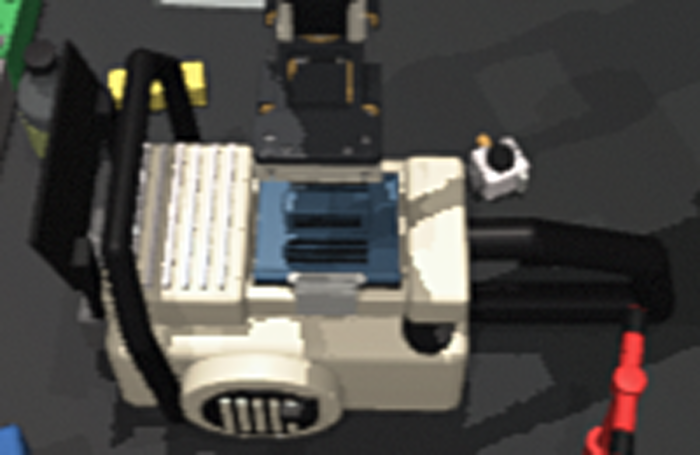

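```bash
python3 - <<'E'
from h import *
t=robot.calibration("top")
c2=lambda u,v:(315+u/3.6,100+v/3.6)
P=np.array([plane(t,c2(*q),.006) for q in ((22,214),(132,214),(132,368),(22,368))]);print(np.round(P,3),P.mean(0))
m=P.mean(0);goto([m[0]-.0,m[1]-.06,.36],np.radians(0))
E
python3 -m crank '{"xyz":[[0,-1,0],[0,-1,0],[0,-1,0],[0,-1,0],[0,0,0],[0,0,0],[0,0,0],[0,0,0],[0,0,0],[0,0,0],[0,0,0],[0,0,0],[0,0,0]],"roll":[7.2,7.2,7.2,7.2,7.2,7.2,7.2,7.2,7.2,7.2,7.2,7.2,7.2]}' 0
python3 - <<'E'
from h import *
goto([.605,-.05,.36],np.radians(0))
E
```

```text
[[ 0.724  0.041  0.006]
 [ 0.725 -0.09   0.006]
 [ 0.54  -0.09   0.006]
 [ 0.539  0.041  0.006]] [ 0.63185477 -0.02440393  0.006     ]
turn(roll) deg -86.4  then shift cm x -43.63 y -4.92 z -10.80 now [0.5239 0.3519 0.3108] rot [-1.57  -0.002  0.062] q6 -1.16 op 0.0344 F [-0.6 -0.4 -0.3] t 31.9
time: 33.2
tool_pos: [0.5234, 0.3516, 0.3481]
tool_rot: [-1.573, -0.001, -1.577]
contact_force: [0.4, 0.3, -0.5]
opening: 0.0461
turn(roll) deg -0.3  then shift cm x 40.16 y -1.19 z 8.16 now [0.5234 0.3516 0.3481] rot [-1.573e+00 -1.000e-03 -1.577e+00] q6 0.48 op 0.0461 F [ 0.4  0.3 -0.5] t 33.2
```

```bash
python3 -m crank '{"xyz":[[2.7,-0.2,0.7],[2.7,-0.2,0.7],[2.7,-0.2,0.7],[2.7,-0.2,0.7],[2.7,-0.2,0.7],[2.7,-0.2,0.7],[2.7,-0.2,0.7],[2.7,-0.2,0.7],[2.7,-0.2,0.7],[2.7,-0.2,0.7],[2.7,0,0.7],[2.7,0,0.7],[2.7,0,0.7],[2.7,0,0.7],[2.7,0,0.7],[2.7,0,0.3],[0,0,0],[0,0,0]],"roll":[-0.3,0,0,0,0,0,0,0,0,0,0,0,0,0,0,0,0,0]}'
python3 - <<'E'
from h import *
goto([.632,-.02,.36],np.radians(0))
c,im=snap("wrist","w17.png")
cv2.imwrite("pics/w17c.png",cv2.resize(im[20:220,200:440,::-1],None,fx=3.2,fy=3.2,interpolation=cv2.INTER_CUBIC)[:600])
E
```

```text
time: 35.0
tool_pos: [0.6334, -0.08, 0.3683]
tool_rot: [-1.573, 0.001, -1.567]
contact_force: [-0.5, 1.0, 0.7]
opening: 0.0461
turn(roll) deg 0.2  then shift cm x -6.00 y 0.83 z -0.14 now [ 0.6334 -0.08    0.3683] rot [-1.573e+00  1.000e-03 -1.567e+00] q6 -0.25 op 0.0461 F [-0.5  1.   0.7] t 35.0
```

View pics/w17.png

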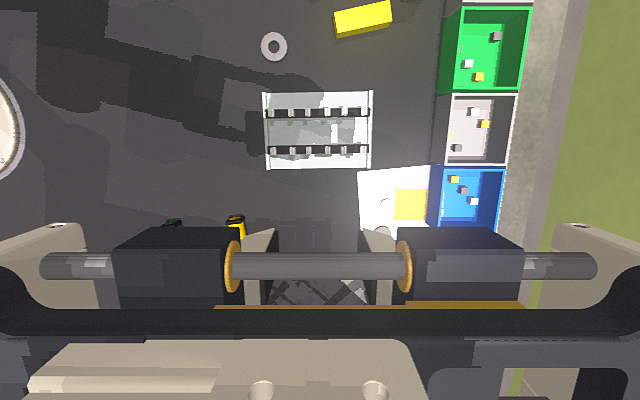

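View pics/w17c.png

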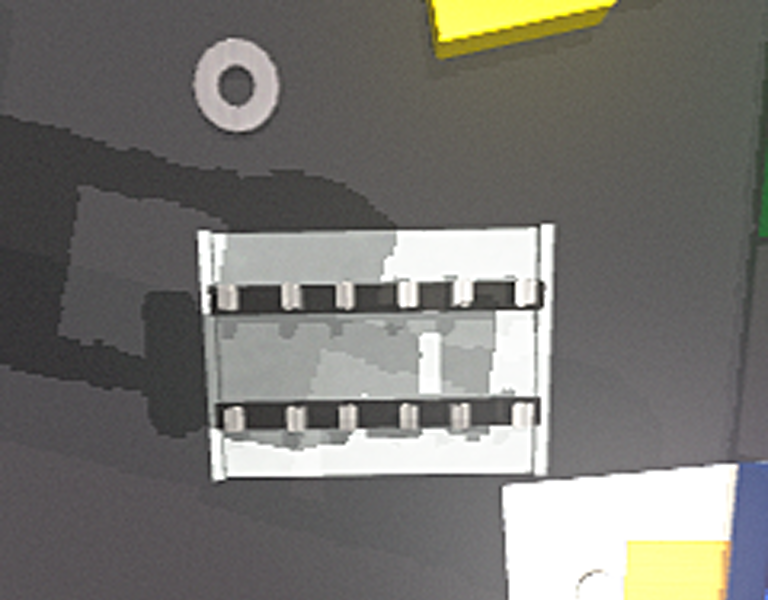

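Run:
```python
from h import *
c=np.load("pics/w17.png.npz")
f=lambda u,v:(200+u/3.2,20+v/3.2)
U=[230,292,347,408,463,525];L=[234,297,349,408,461,523]
pu=np.array([plane(c,f(u,294),.05) for u in U]);pl=np.array([plane(c,f(u,416),.05) for u in L])
for k in range(3):
    q=np.array([pu[2*k],pu[2*k+1],pl[2*k],pl[2*k+1]]);print(k,np.round(q.mean(0),4),"w",np.round(np.linalg.norm(q[0]-q[1]),4),np.round(np.linalg.norm(q[2]-q[3]),4))
print("row sep",np.linalg.norm(pu.mean(0)-pl.mean(0)),"xdir deg",[np.degrees(np.arctan2(*(p[5]-p[0])[[1,0]])) for p in (pu,pl)],"ydir",np.degrees(np.arctan2(*(pu.mean(0)-pl.mean(0))[[1,0]])))
e=np.array([plane(c,f(*q),.006) for q in ((200,232),(553,225),(547,475),(214,479))]);print(np.round(e,4),e.mean(0))
```

```text
0 [ 0.5757 -0.019   0.05  ] w 0.0304 0.0319
1 [ 0.6328 -0.0188  0.05  ] w 0.0299 0.0299
2 [ 0.6901 -0.0186  0.05  ] w 0.0304 0.0313
row sep 0.05901488278139828 xdir deg [np.float64(0.18339111614987838), np.float64(0.20858419920476792)] ydir 90.77554813429882
[[ 0.5386  0.0441  0.006 ]
 [ 0.7246  0.0481  0.006 ]
 [ 0.7278 -0.0836  0.006 ]
 [ 0.5407 -0.0866  0.006 ]] [ 0.63290842 -0.01951322  0.006     ]
```

Run:
```python
from h import *
goto([.455,-.30,.36],np.radians(5))
```

```text
turn(roll) deg -4.7  then shift cm x 20.44 y 0.88 z -19.70 now [ 0.6334 -0.0792  0.3688] rot [-1.573e+00  1.000e-03 -1.566e+00] q6 -0.25 op 0.0457 F [ 1.4  0.2 -1. ] t 35.0
```

```bash
python3 -m crank '{"xyz":[[2.0,0,-2.0],[2.0,0,-2.0],[2.0,0,-2.0],[2.0,0,-2.0],[2.0,0,-2.0],[2.0,0,-2.0],[2.0,0,-2.0],[2.0,0,-2.0],[2.0,0,-2.0],[2.0,0,-2.0],[0,0,0],[0,0,0]],"roll":[-4.7,0,0,0,0,0,0,0,0,0,0,0]}'
python3 - <<'E'
from h import *
c,im=snap("wrist","w18.png")
b=im[:,:,::-1].copy();h=cv2.cvtColor(b,cv2.COLOR_BGR2HSV)
for n,lo,hi in (("yellow",(18,140,120),(32,255,255)),("green",(55,120,40),(85,255,255)),("red",(0,160,80),(8,255,255))):
    m=cv2.inRange(h,lo,hi);ks=[k for k in cv2.findContours(m,0,2)[0] if cv2.contourArea(k)>150]
    for k in ks:
        r=cv2.minAreaRect(k);p=plane(c,r[0],.018);B=cv2.boxPoints(r)
        print(n,np.round(r[0]),np.round(r[1]),round(r[2],1),np.round(p,4))
E
```

```text
time: 36.25
tool_pos: [0.4502, -0.2939, 0.3698]
tool_rot: [-1.57, 0.0, -1.484]
contact_force: [0.3, 0.4, 0.8]
opening: 0.0458
yellow [370. 304.] [  7. 311.] 90.0 [ 0.5765 -0.5582  0.018 ]
yellow [229. 266.] [10. 50.] 1.2 [ 0.2963 -0.4985  0.018 ]
yellow [342. 128.] [55. 16.] 90.0 [ 0.4856 -0.2253  0.018 ]
green [271. 128.] [55. 16.] 85.6 [ 0.3658 -0.2347  0.018 ]
```

View pics/w18.png

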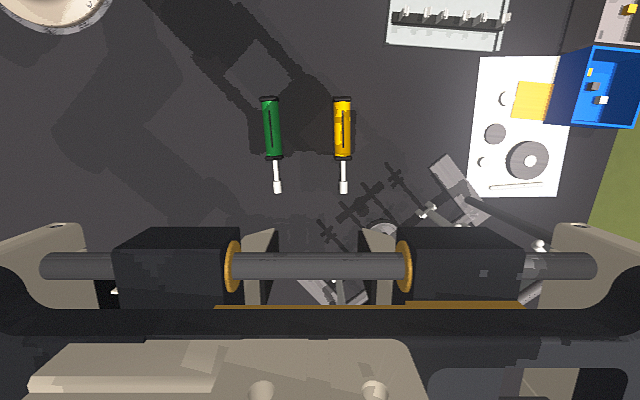

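Run:
```python
from h import *
im=cv2.imread("pics/w18.png");cv2.imwrite("pics/w18c.png",cv2.resize(im[85:205,240:370],None,fx=5,fy=5,interpolation=cv2.INTER_CUBIC))
```

```text
(no output)
```

View pics/w18c.png

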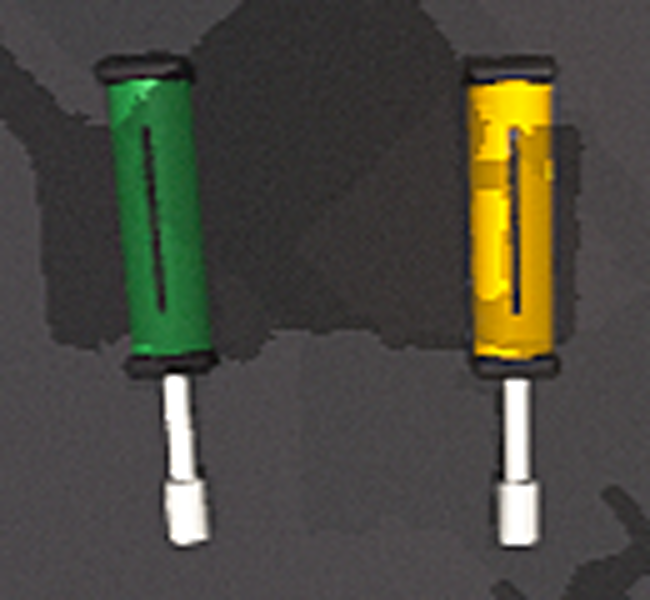

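Run:
```python
from h import *
c=np.load("pics/w18.png.npz")
f=lambda u,v:(240+u/5,85+v/5)
for n,a,b,t in (("y",(511,80),(513,358),(518,545)),("g",(150,80),(171,356),(187,543))):
    A,B,T=[plane(c,f(*q),z) for q,z in ((a,.022),(b,.022),(t,.015))]
    print(n,"mid",np.round((A+B)/2,4),"len",round(float(np.linalg.norm(A-B)),4),"ang",np.degrees(np.arctan2(*(B-A)[[1,0]])),np.degrees(np.arctan2(*(T-A)[[1,0]])),"mid-tip",np.linalg.norm(T-(A+B)/2))
    m=(A+B)/2; goto([m[0],m[1],.12],np.arctan2(*(T-A)[[1,0]])+np.pi/2)
```

```text
y mid [ 0.4861 -0.2268  0.022 ] len 0.0911 ang -83.41007764919785 -82.72769293668959 mid-tip 0.113674673186483
turn(roll) deg -2.2  then shift cm x -6.18 y 24.98 z 4.37 now [ 0.4505 -0.2936  0.3698] rot [-1.57   0.    -1.483] q6 -0.81 op 0.0461 F [ 0.8 -1.1  0.4] t 36.3
g mid [ 0.3677 -0.2367  0.022 ] len 0.0905 ang -82.76334436273747 -82.91943254866521 mid-tip 0.11324896486979867
turn(roll) deg -2.1  then shift cm x -6.66 y 24.98 z -7.51 now [ 0.4505 -0.2936  0.3698] rot [-1.57   0.    -1.483] q6 -0.81 op 0.0461 F [ 0.8 -1.1  0.4] t 36.3
```

```bash
python3 -m crank '{"xyz":[[-2,0,1.5],[-2,0,1.5],[-2.2,0,1.4],[0,3,0],[0,3,0],[0,3,0],[0,3,0],[0,3,0],[0,3,0],[0,3,0],[0,3,0],[0,0,0],[0,0,0]],"roll":[-2.3,0,0,0,0,0,0,0,0,0,0,0,0]}'
python3 - <<'E'
from h import *
goto([.4861,-.2268,.003],np.radians(7.1))
c,im=snap("wrist","w19.png")
E
```

```text
time: 37.6
tool_pos: [0.4873, -0.2273, 0.1302]
tool_rot: [-1.571, 0.0, -1.442]
contact_force: [-0.5, -0.9, 0.0]
opening: 0.0459
turn(roll) deg 0.3  then shift cm x -0.06 y 12.72 z -0.12 now [ 0.4873 -0.2273  0.1302] rot [-1.571  0.    -1.442] q6 -0.71 op 0.0459 F [-0.5 -0.9  0. ] t 37.6
```

View pics/w19.png

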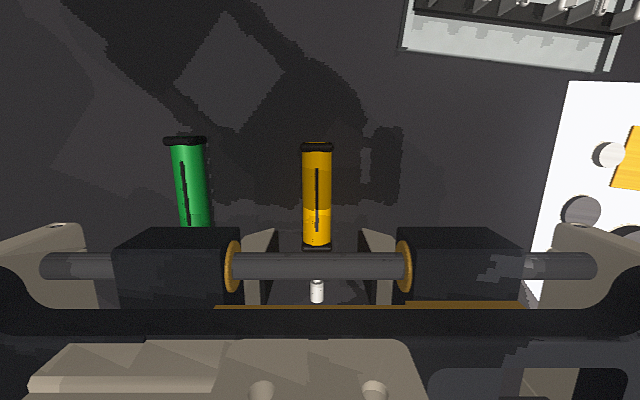

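```bash
python3 -m crank '{"xyz":[[0,3,-0.1],[0,3,0],[0,3,0],[0,2,0],[0,1.0,0],[0,0.6,0],[0,0,0]],"roll":[0,0,0,0,0,0,0]}'; python3 -m crank '{"xyz":[[0,0,0],[0,0,0],[0,0,0],[0,0,0],[0,0,0],[0,0,0]],"roll":[0,0,0,0,0,0]}' 1 40; python3 -m crank '{"xyz":[[0,-0.5,0],[0,-1,0],[0,-2,0],[0,-2,0],[0,-2,0],[0,-2,0],[0,-2,0],[0,-2,0],[0,-2,0],[0,0,0]],"roll":[0,0,0,0,0,0,0,0,0,0]}'
python3 - <<'E'
from h import *
goto([.690,-.0186,.15],np.radians(.5))
snap("wrist","w20.png")
E
```

```text
time: 38.35
tool_pos: [0.4864, -0.2286, 0.0044]
tool_rot: [-1.57, -0.001, -1.444]
contact_force: [-0.7, 0.0, 0.2]
opening: 0.0458
time: 38.95
tool_pos: [0.4862, -0.2286, 0.0045]
tool_rot: [-1.57, -0.001, -1.444]
contact_force: [-1.3, 0.5, 4.7]
opening: 0.0272
time: 39.95
tool_pos: [0.4869, -0.2291, 0.1617]
tool_rot: [-1.566, -0.004, -1.444]
contact_force: [-0.1, -0.1, -0.7]
opening: 0.0272
turn(roll) deg 6.8  then shift cm x -20.87 y 1.17 z 20.49 now [ 0.4869 -0.2291  0.1617] rot [-1.566 -0.004 -1.444] q6 -0.71 op 0.0272 F [-0.1 -0.1 -0.7] t 40.0
```

View pics/w20.png

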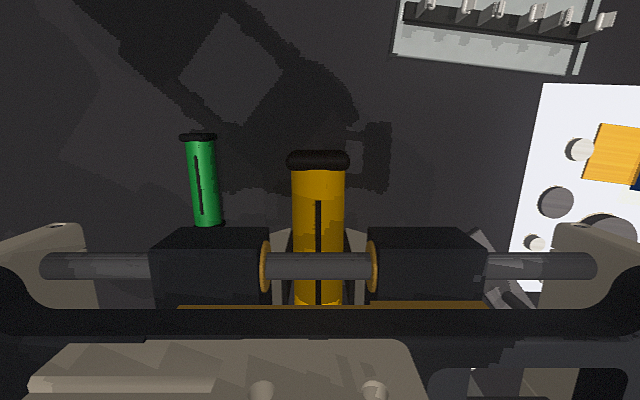

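```bash
python3 -m crank '{"xyz":[[0,-1,0],[-2.1,0,2.05],[-2.1,0,2.05],[-2.1,0,2.05],[-2.1,0,2.05],[-2.1,0,2.05],[-2.1,0,2.05],[-2.1,0,2.05],[-2.1,0,2.05],[-2.1,0,2.05],[-1.8,0,2.05],[0,0,0],[0,0,0]],"roll":[6.8,0,0,0,0,0,0,0,0,0,0,0,0]}'
python3 - <<'E'
from h import *
goto([.690,-.0205,.022],np.radians(.5))
snap("wrist","w21.png")
E
```

```text
time: 41.3
tool_pos: [0.6882, -0.0193, 0.1666]
tool_rot: [-1.574, -0.0, -1.562]
contact_force: [0.5, -0.2, -1.6]
opening: 0.0268
turn(roll) deg 0.0  then shift cm x 0.12 y 14.46 z 0.18 now [ 0.6882 -0.0193  0.1666] rot [-1.574 -0.    -1.562] q6 -0.15 op 0.0268 F [ 0.5 -0.2 -1.6] t 41.3
```

View pics/w21.png

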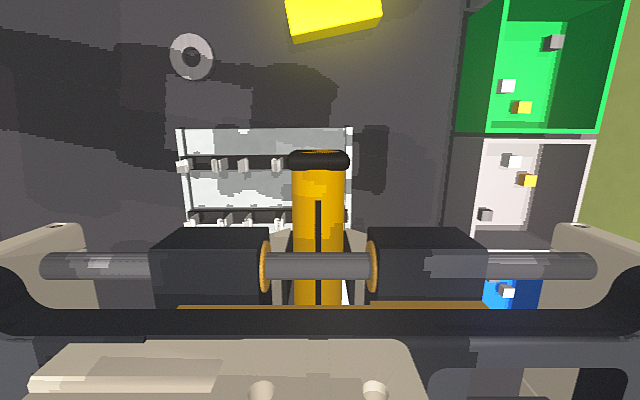

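Run:
```python
from h import *
c=np.load("pics/w21.png.npz")
for y in (.011,-.049):
  print([np.round(proj(c,[x+d,y,.05])).tolist() for x in (.5757,.6328,.690) for d in (-.0155,.0155)])
im=cv2.imread("pics/w21.png");cv2.imwrite("pics/w21c.png",cv2.resize(im[115:240,165:365],None,fx=4,fy=4,interpolation=cv2.INTER_CUBIC))
```

```text
[[183.0, 165.0], [216.0, 166.0], [243.0, 166.0], [276.0, 166.0], [304.0, 166.0], [337.0, 167.0]]
[[190.0, 225.0], [221.0, 226.0], [247.0, 226.0], [278.0, 226.0], [304.0, 226.0], [335.0, 227.0]]
```

View pics/w21c.png

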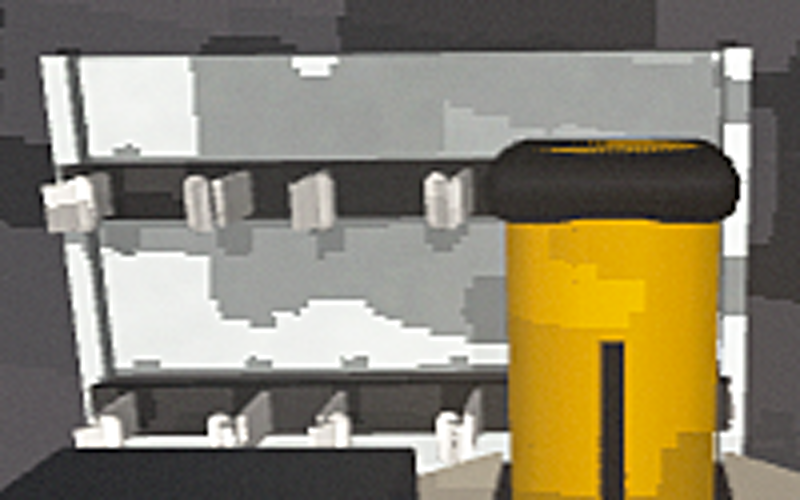

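```bash
python3 -m crank '{"xyz":[[0.1,2.5,0.2],[0,2.5,0],[0,2.5,0],[0,2.2,0],[0,1.5,0],[0,0.5,0],[0,0,0]],"roll":[0,0,0,0,0,0,0]}'
python3 - <<'E'
from h import *
goto([.690,-.0205,.022],np.radians(.5))
snap("wrist","w22.png")
E
```

```text
time: 42.05
tool_pos: [0.6906, -0.0211, 0.0513]
tool_rot: [-1.572, 0.0, -1.563]
contact_force: [-0.4, -0.1, -0.6]
opening: 0.0271
turn(roll) deg -0.1  then shift cm x -0.06 y 2.93 z -0.06 now [ 0.6906 -0.0211  0.0513] rot [-1.572  0.    -1.563] q6 -0.15 op 0.0271 F [-0.4 -0.1 -0.6] t 42.0
```

View pics/w22.png

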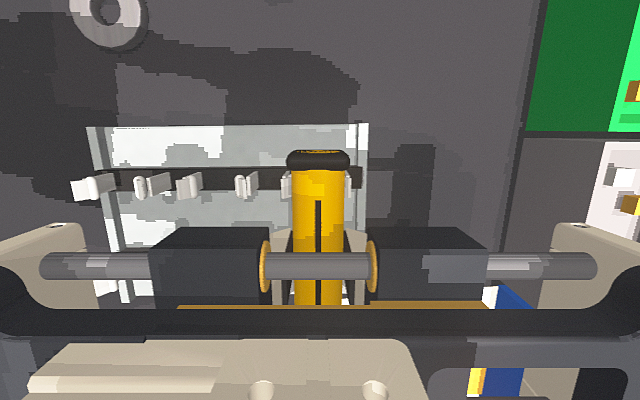

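Driver sits between the last jaw pair (jaw edges at columns 287 and 350 around the handle 293–345). Lowering in small steps.

```bash
python3 -m crank '{"xyz":[[0,0.4,0],[0,0.4,0],[0,0,0]],"roll":[0,0,0]}'; python3 -m crank '{"xyz":[[0,0.2,0],[0,0,0]],"roll":[0,0]}';  python3 -m crank '{"xyz":[[0,0.2,0],[0,0,0]],"roll":[0,0]}'
```

```text
time: 42.4
tool_pos: [0.6906, -0.0206, 0.0437]
tool_rot: [-1.572, -0.0, -1.562]
contact_force: [-1.9, -0.3, 0.4]
opening: 0.0275
time: 42.6
tool_pos: [0.6906, -0.0206, 0.0421]
tool_rot: [-1.572, -0.0, -1.562]
contact_force: [-4.2, -0.1, 3.9]
opening: 0.0269
time: 42.8
tool_pos: [0.6907, -0.0206, 0.0405]
tool_rot: [-1.571, -0.0, -1.562]
contact_force: [-5.9, -0.1, 6.2]
opening: 0.0271
```

```bash
python3 -m crank '{"xyz":[[0,0.15,0],[0,0,0]],"roll":[0,0]}';  python3 -m crank '{"xyz":[[0,0.15,0],[0,0,0]],"roll":[0,0]}'
```

```text
time: 43.0
tool_pos: [0.6908, -0.0206, 0.0395]
tool_rot: [-1.571, -0.0, -1.562]
contact_force: [-5.7, -0.3, 8.1]
opening: 0.0271
time: 43.2
tool_pos: [0.6907, -0.0206, 0.0381]
tool_rot: [-1.571, -0.0, -1.562]
contact_force: [-6.2, -0.1, 10.1]
opening: 0.027
```

```bash
python3 -m crank '{"xyz":[[0,0,-0.15],[0,0.1,0],[0,0,0]],"roll":[0,0,0]}';  python3 -m crank '{"xyz":[[0,0.15,0],[0,0,0]],"roll":[0,0]}'
```

```text
time: 43.5
tool_pos: [0.6905, -0.0207, 0.0378]
tool_rot: [-1.568, -0.001, -1.562]
contact_force: [-3.8, 0.5, 10.3]
opening: 0.027
time: 43.7
tool_pos: [0.6904, -0.0207, 0.0362]
tool_rot: [-1.568, -0.001, -1.562]
contact_force: [-3.4, -0.1, 9.5]
opening: 0.0272
```

```bash
python3 -m crank '{"xyz":[[0,0.15,0],[0,0,0]],"roll":[0,0]}';  python3 -m crank '{"xyz":[[0,0.15,0],[0,0,0]],"roll":[0,0]}'
```

```text
time: 43.9
tool_pos: [0.6903, -0.0207, 0.0343]
tool_rot: [-1.568, -0.001, -1.562]
contact_force: [-2.8, 0.7, 8.1]
opening: 0.0272
time: 44.1
tool_pos: [0.6901, -0.0207, 0.0321]
tool_rot: [-1.569, -0.001, -1.562]
contact_force: [-1.5, -0.8, 3.5]
opening: 0.0271
```

```bash
python3 -m crank '{"xyz":[[0,0.2,0],[0,0,0]],"roll":[0,0]}';  python3 -m crank '{"xyz":[[0,0.2,0],[0,0,0]],"roll":[0,0]}'
```

```text
time: 44.3
tool_pos: [0.6897, -0.0207, 0.0286]
tool_rot: [-1.57, -0.0, -1.562]
contact_force: [0.8, -0.8, -1.0]
opening: 0.027
time: 44.5
tool_pos: [0.6895, -0.0206, 0.026]
tool_rot: [-1.571, 0.0, -1.563]
contact_force: [3.2, -0.5, -6.3]
opening: 0.0268
```

```bash
python3 -m crank '{"xyz":[[0,0.15,0],[0,0,0]],"roll":[0,0]}'
```

```text
time: 44.7
tool_pos: [0.6894, -0.0206, 0.025]
tool_rot: [-1.571, 0.0, -1.563]
contact_force: [2.7, 0.4, -7.0]
opening: 0.0273
```

```bash
python3 -m crank '{"xyz":[[0,0.15,0],[0,0,0]],"roll":[0,0]}';python3 -m crank '{"xyz":[[0,0.1,0],[0,0,0]],"roll":[0,0]}'
```

```text
time: 44.9
tool_pos: [0.6894, -0.0206, 0.0241]
tool_rot: [-1.571, 0.0, -1.563]
contact_force: [1.6, -0.3, -2.8]
opening: 0.0269
time: 45.1
tool_pos: [0.6896, -0.0206, 0.0236]
tool_rot: [-1.57, -0.0, -1.563]
contact_force: [0.7, 0.0, 0.6]
opening: 0.0272
```

Seated (force crossed to about zero at the predicted 0.0235). Release with a small opening and look.

```bash
python3 -m crank '{"xyz":[[0,0,0],[0,0,0],[0,0,0],[0,0,0]],"roll":[0,0,0,0]}' 0.08; python3 -m crank '{"xyz":[[0,-0.5,0],[0,-1,0],[0,-2,0],[0,-3,0],[0,-3,0],[0,-3,0],[2,-3,0],[2,-3,0],[2,-3,0],[0,-3,0],[0,0,0],[0,0,0]],"roll":[0,0,0,0,0,0,0,0,0,0,0,0]}'
python3 - <<'E'
from h import *
snap("wrist","w23.png");snap("side","s23.png")
goto([.41,-.29,.30],np.radians(7))
im=cv2.imread("pics/s23.png");cv2.imwrite("pics/s23c.png",cv2.resize(im[130:250,240:440],None,fx=4,fy=4,interpolation=cv2.INTER_CUBIC))
E
```

```text
time: 45.5
tool_pos: [0.6894, -0.0207, 0.0232]
tool_rot: [-1.571, -0.0, -1.563]
contact_force: [0.4, 0.5, -0.2]
opening: 0.0424
time: 46.7
tool_pos: [0.6901, -0.0806, 0.2695]
tool_rot: [-1.569, -0.0, -1.563]
contact_force: [0.3, -0.2, -0.4]
opening: 0.0424
turn(roll) deg -6.5  then shift cm x 17.42 y -3.29 z -30.29 now [ 0.6895 -0.0802  0.2671] rot [-1.573  0.    -1.562] q6 -0.23 op 0.0422 F [ 0.3 -0.   0.1] t 46.8
```

View pics/w23.png

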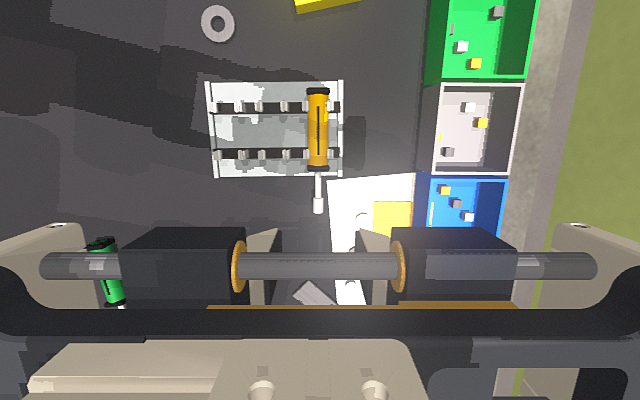

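View pics/s23c.png

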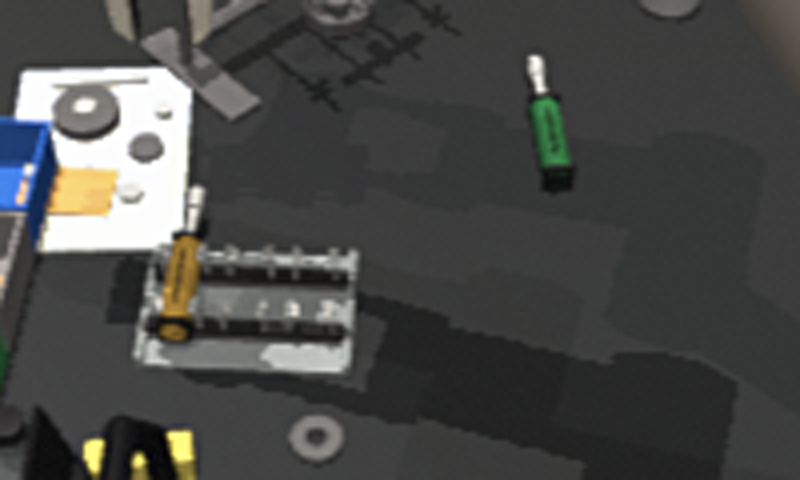

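```bash
python3 -m crank '{"xyz":[[0,-1.6,0],[0,-1.6,0],[1.4,0,-2.5],[1.4,0,-2.5],[1.4,0,-2.5],[1.4,0,-2.5],[1.4,0,-2.5],[1.4,0,-2.5],[1.4,0,-2.5],[1.4,0,-2.5],[1.4,0,-2.5],[1.4,0,-2.5],[1.4,0,-2.5],[1.4,0,-2.5],[1.4,0,-2.5],[0,0,0],[0,0,0]],"roll":[-3.2,-3.3,0,0,0,0,0,0,0,0,0,0,0,0,0,0,0]}' 0
python3 - <<'E'
from h import *
c,im=snap("wrist","w24.png")
goto([.3677,-.2367,.13],np.radians(7))
E
```

```text
time: 48.5
tool_pos: [0.3892, -0.3004, 0.2995]
tool_rot: [-1.571, 0.002, -1.45]
contact_force: [-0.6, 0.7, 0.6]
opening: 0.0454
turn(roll) deg -0.0  then shift cm x -6.56 y 16.96 z -1.41 now [ 0.3897 -0.3001  0.2996] rot [-1.571e+00  1.000e-03 -1.449e+00] q6 -0.93 op 0.0459 F [-0.1  0.4  0.3] t 48.5
```

View pics/w24.png

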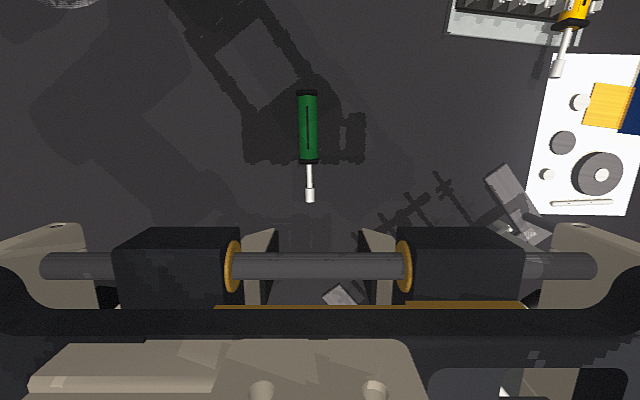

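Run:
```python
from h import *
c=np.load("pics/w24.png.npz");im=cv2.imread("pics/w24.png")
h=cv2.cvtColor(im,cv2.COLOR_BGR2HSV);m=cv2.inRange(h,(55,100,40),(85,255,255));m[200:]=0
m=cv2.morphologyEx(m,cv2.MORPH_CLOSE,np.ones((5,5)))
k=max(cv2.findContours(m,0,2)[0],key=cv2.contourArea);r=cv2.minAreaRect(k);print(r)
x0,x1,y0,y1=k[:,0,0].min(),k[:,0,0].max(),k[:,0,1].min(),k[:,0,1].max()
rows=[(np.nonzero(m[y])[0].mean(),y) for y in range(y0,y1+1)]
f=np.polyfit([q[1] for q in rows],[q[0] for q in rows],1)
A=plane(c,(np.polyval(f,y0),y0),.022);B=plane(c,(np.polyval(f,y1),y1),.022)
mm=(A+B)/2;a=np.arctan2(*(B-A)[[1,0]]);print(mm,np.linalg.norm(A-B),np.degrees(a))
goto([mm[0],mm[1],.13],a+np.pi/2)
```

```text
((307.4361267089844, 126.95511627197266), (64.2186508178711, 19.053199768066406), 88.21009063720703)
[ 0.3660832  -0.23622974  0.022     ] 0.09005296110686621 -81.92897548710904
turn(roll) deg -1.1  then shift cm x -6.66 y 16.96 z -1.44 now [ 0.3897 -0.3001  0.2996] rot [-1.571e+00  1.000e-03 -1.449e+00] q6 -0.93 op 0.0459 F [-0.1  0.4  0.3] t 48.5
```

```bash
python3 -m crank '{"xyz":[[-2.3,0,-0.5],[-2.3,0,-0.5],[-2.1,0,-0.45],[0,3,0],[0,3,0],[0,3,0],[0,3,0],[0,3,0],[0,2,0],[0,0,0],[0,0,0]],"roll":[-1,0,0,0,0,0,0,0,0,0,0]}'
python3 - <<'E'
from h import *
goto([.3665,-.2363,.0035],np.radians(8))
c,im=snap("wrist","w25.png")
E
```

```text
time: 49.65
tool_pos: [0.3668, -0.2358, 0.1304]
tool_rot: [-1.571, 0.0, -1.43]
contact_force: [0.0, -0.7, 0.1]
opening: 0.0457
turn(roll) deg 0.0  then shift cm x 0.05 y 12.69 z -0.04 now [ 0.3668 -0.2358  0.1304] rot [-1.571  0.    -1.43 ] q6 -0.89 op 0.0457 F [ 0.  -0.7  0.1] t 49.6
```

View pics/w25.png

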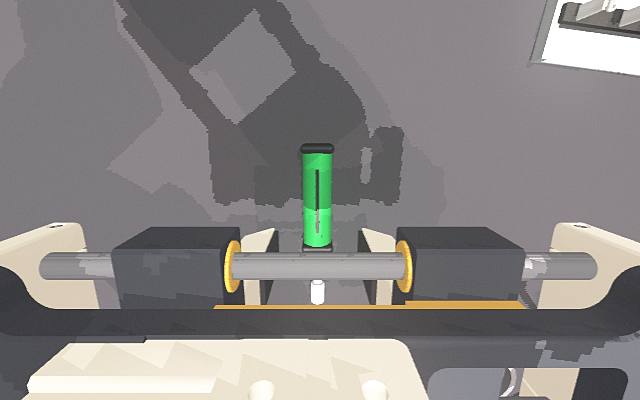

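```bash
python3 -m crank '{"xyz":[[0,3,0],[0,3,0],[0,3,0],[0,2,0],[0,1.0,0],[0,0.6,0],[0,0,0]],"roll":[0,0,0,0,0,0,0]}'; python3 -m crank '{"xyz":[[0,0,0],[0,0,0],[0,0,0],[0,0,0],[0,0,0],[0,0,0]],"roll":[0,0,0,0,0,0]}' 1 40; python3 -m crank '{"xyz":[[0,-0.5,0],[0,-1,0],[0,-2,0],[0,-2,0],[0,-2,0],[0,-2,0],[0,-2,0],[0,-2,0],[0,-2,0],[0,-1,0],[0,0,0]],"roll":[0,0,0,0,0,0,0,0,0,0,0]}'
python3 - <<'E'
from h import *
goto([.5752,-.0205,.16],np.radians(.5))
snap("wrist","w26.png")
E
```

```text
time: 50.4
tool_pos: [0.3667, -0.2366, 0.0046]
tool_rot: [-1.57, -0.001, -1.432]
contact_force: [-0.3, 0.1, -0.1]
opening: 0.0462
time: 51.0
tool_pos: [0.3666, -0.2366, 0.0049]
tool_rot: [-1.57, -0.001, -1.432]
contact_force: [-0.5, -0.0, 6.6]
opening: 0.0269
time: 52.1
tool_pos: [0.3667, -0.2366, 0.1706]
tool_rot: [-1.569, -0.002, -1.432]
contact_force: [-0.5, 0.3, -1.1]
opening: 0.0268
turn(roll) deg 7.5  then shift cm x -21.43 y 1.06 z 21.04 now [ 0.3667 -0.2366  0.1706] rot [-1.569 -0.002 -1.432] q6 -0.89 op 0.0268 F [-0.5  0.3 -1.1] t 52.1
```

View pics/w26.png

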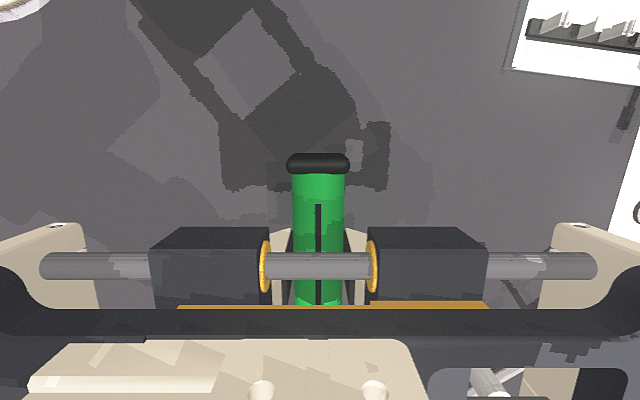

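```bash
python3 -m crank '{"xyz":[[0,0,0],[-2.15,0,2.1],[-2.15,0,2.1],[-2.15,0,2.1],[-2.15,0,2.1],[-2.15,0,2.1],[-2.15,0,2.1],[-2.15,0,2.1],[-2.15,0,2.1],[-2.15,0,2.1],[-2.0,0,2.1],[0,0,0],[0,0,0]],"roll":[7.5,0,0,0,0,0,0,0,0,0,0,0,0]}'
python3 - <<'E'
from h import *
goto([.5752,-.0205,.05],np.radians(.5))
snap("wrist","w27.png")
E
```

```text
time: 53.45
tool_pos: [0.5736, -0.0206, 0.1675]
tool_rot: [-1.574, 0.0, -1.561]
contact_force: [-1.6, 0.6, -1.4]
opening: 0.0272
turn(roll) deg 0.0  then shift cm x -0.01 y 11.75 z 0.16 now [ 0.5736 -0.0206  0.1675] rot [-1.574  0.    -1.561] q6 -0.18 op 0.0272 F [-1.6  0.6 -1.4] t 53.5
```

View pics/w27.png

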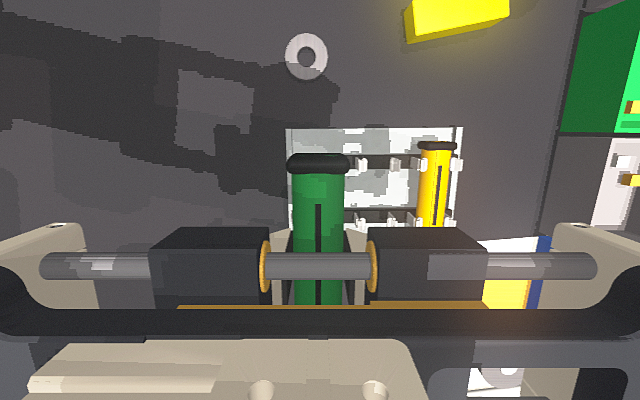

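```bash
python3 -m crank '{"xyz":[[0,2.5,0.15],[0,2.5,0],[0,2.5,0],[0,2.2,0],[0,1.5,0],[0,0.5,0],[0,0,0]],"roll":[0,0,0,0,0,0,0]}'; python3 -m crank '{"xyz":[[0,0.4,0],[0,0.2,0],[0,0,0]],"roll":[0,0,0]}'; python3 -m crank '{"xyz":[[0,0.2,0],[0,0,0]],"roll":[0,0]}'
```

```text
time: 54.2
tool_pos: [0.5751, -0.0217, 0.0516]
tool_rot: [-1.573, 0.0, -1.564]
contact_force: [0.4, 0.6, -0.7]
opening: 0.0271
time: 54.5
tool_pos: [0.576, -0.0211, 0.0465]
tool_rot: [-1.57, -0.0, -1.563]
contact_force: [0.2, 0.7, -0.4]
opening: 0.0271
time: 54.7
tool_pos: [0.5755, -0.021, 0.0446]
tool_rot: [-1.572, -0.0, -1.562]
contact_force: [-3.7, 0.0, 4.0]
opening: 0.0272
```

```bash
python3 -m crank '{"xyz":[[0,0.2,0],[0,0,0]],"roll":[0,0]}';  python3 -m crank '{"xyz":[[0,0.15,0],[0,0,0]],"roll":[0,0]}'
```

```text
time: 54.9
tool_pos: [0.5747, -0.021, 0.0424]
tool_rot: [-1.573, -0.0, -1.562]
contact_force: [-6.0, -0.4, 5.1]
opening: 0.0272
time: 55.1
tool_pos: [0.5747, -0.021, 0.0411]
tool_rot: [-1.573, -0.0, -1.562]
contact_force: [-6.5, -0.3, 7.4]
opening: 0.0269
```

Lateral force pushes toward −x: shift 1.5 mm that way and continue.

```bash
python3 -m crank '{"xyz":[[0,0,-0.2],[0,0.1,0],[0,0,0]],"roll":[0,0,0]}';  python3 -m crank '{"xyz":[[0,0.15,0],[0,0,0]],"roll":[0,0]}'
```

```text
time: 55.4
tool_pos: [0.5743, -0.021, 0.0406]
tool_rot: [-1.57, -0.0, -1.562]
contact_force: [-3.3, 0.2, 8.6]
opening: 0.027
time: 55.6
tool_pos: [0.5743, -0.021, 0.0392]
tool_rot: [-1.57, -0.0, -1.562]
contact_force: [-3.1, 0.6, 9.1]
opening: 0.0269
```

```bash
python3 -m crank '{"xyz":[[0,0.15,0],[0,0,0]],"roll":[0,0]}';  python3 -m crank '{"xyz":[[0,0.15,0],[0,0,0]],"roll":[0,0]}'
```

```text
time: 55.8
tool_pos: [0.5743, -0.021, 0.0378]
tool_rot: [-1.57, -0.001, -1.562]
contact_force: [-4.1, 0.3, 8.9]
opening: 0.0268
time: 56.0
tool_pos: [0.5742, -0.0211, 0.0361]
tool_rot: [-1.57, -0.001, -1.562]
contact_force: [-3.3, 0.7, 7.1]
opening: 0.0269
```

```bash
python3 -m crank '{"xyz":[[0,0.15,0],[0,0,0]],"roll":[0,0]}';  python3 -m crank '{"xyz":[[0,0.15,0],[0,0,0]],"roll":[0,0]}'
```

```text
time: 56.2
tool_pos: [0.5742, -0.0211, 0.0343]
tool_rot: [-1.57, -0.0, -1.562]
contact_force: [-2.3, -0.2, 5.3]
opening: 0.0268
time: 56.4
tool_pos: [0.5741, -0.021, 0.0324]
tool_rot: [-1.57, -0.0, -1.562]
contact_force: [-1.4, -0.7, 3.1]
opening: 0.0272
```

```bash
python3 -m crank '{"xyz":[[0,0.2,0],[0,0,0]],"roll":[0,0]}';  python3 -m crank '{"xyz":[[0,0.2,0],[0,0,0]],"roll":[0,0]}'
```

```text
time: 56.6
tool_pos: [0.5739, -0.0211, 0.0296]
tool_rot: [-1.571, -0.0, -1.562]
contact_force: [0.3, 0.4, -2.2]
opening: 0.0268
time: 56.8
tool_pos: [0.5738, -0.021, 0.0272]
tool_rot: [-1.572, 0.0, -1.563]
contact_force: [1.7, -1.3, -6.7]
opening: 0.027
```

```bash
python3 -m crank '{"xyz":[[0,0.2,0],[0,0,0]],"roll":[0,0]}'
```

```text
time: 57.0
tool_pos: [0.5738, -0.021, 0.0255]
tool_rot: [-1.572, 0.0, -1.563]
contact_force: [0.1, -1.4, -7.7]
opening: 0.0269
```

```bash
python3 -m crank '{"xyz":[[0,0.1,0],[0,0,0]],"roll":[0,0]}'
```

```text
time: 57.2
tool_pos: [0.5738, -0.021, 0.025]
tool_rot: [-1.571, 0.0, -1.563]
contact_force: [-0.4, 0.1, -5.4]
opening: 0.0271
```

```bash
python3 -m crank '{"xyz":[[0,0.15,0],[0,0,0]],"roll":[0,0]}'; python3 -m crank '{"xyz":[[0,0.05,0],[0,0,0]],"roll":[0,0]}'
```

```text
time: 57.4
tool_pos: [0.574, -0.021, 0.024]
tool_rot: [-1.57, -0.0, -1.563]
contact_force: [-0.9, 0.3, -1.4]
opening: 0.0271
time: 57.6
tool_pos: [0.5741, -0.021, 0.0239]
tool_rot: [-1.57, -0.0, -1.563]
contact_force: [-2.1, 0.0, 4.4]
opening: 0.0273
```

Home. Release, rise clear, and check everything.

```bash
python3 -m crank '{"xyz":[[0,0,0],[0,0,0],[0,0,0],[0,0,0]],"roll":[0,0,0,0]}' 0.08; python3 -m crank '{"xyz":[[0,-0.5,0],[0,-1,0],[0,-2,0],[0,-3,0],[0,-3,0],[0,-3,0],[2,-3,0],[2,-3,0],[2,-3,0],[0,-3,0],[0,-3,0],[0,0,0],[0,0,0]],"roll":[0,0,0,0,0,0,0,0,0,0,0,0,0]}'
python3 - <<'E'
from h import *
snap("wrist","w28.png")
goto([.36,-.15,.42],np.radians(.5))
im=cv2.imread("pics/w28.png");cv2.imwrite("pics/w28c.png",cv2.resize(im[20:230,220:450],None,fx=2.8,fy=2.8,interpolation=cv2.INTER_CUBIC))
E
```

```text
time: 58.0
tool_pos: [0.5741, -0.0211, 0.0231]
tool_rot: [-1.571, -0.0, -1.563]
contact_force: [0.4, 0.5, 0.3]
opening: 0.0421
time: 59.3
tool_pos: [0.5744, -0.081, 0.2992]
tool_rot: [-1.569, -0.001, -1.563]
contact_force: [-0.5, 0.8, -0.4]
opening: 0.0422
turn(roll) deg -0.0  then shift cm x 6.73 y -12.20 z -21.46 now [ 0.574  -0.0808  0.298 ] rot [-1.571  0.    -1.563] q6 -0.28 op 0.0421 F [ 0.1 -0.4 -0.3] t 59.4
```

View pics/w28c.png

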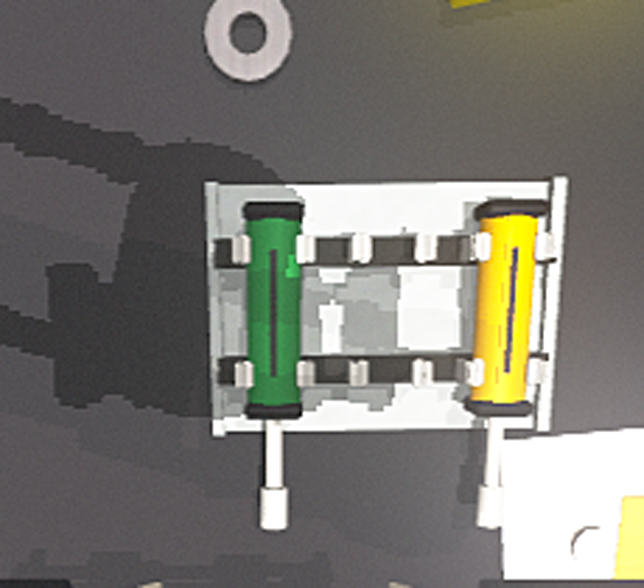

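```bash
python3 -m crank '{"xyz":[[0,-2.5,0],[0,-2.5,0],[0,-2.5,0],[1.2,-2.5,-2.4],[1.2,-2.5,-2.4],[1.2,0,-2.4],[1.2,0,-2.4],[1.2,0,-2.4],[1.2,0,-2.4],[1.2,0,-2.4],[1.2,0,-2.4],[1.2,0,-2.4],[0,0,0],[0,0,0],[0,0,0]],"roll":[0,0,0,0,0,0,0,0,0,0,0,0,0,0,0]}'
python3 - <<'E'
from h import *
snap("side","s29.png");snap("top","t29.png")
im=cv2.imread("pics/s29.png");cv2.imwrite("pics/s29c.png",cv2.resize(im[50:350,220:440],None,fx=2,fy=2,interpolation=cv2.INTER_CUBIC))
E
```

```text
time: 60.85
tool_pos: [0.3598, -0.1904, 0.4226]
tool_rot: [-1.572, 0.001, -1.562]
contact_force: [-0.5, 0.2, -0.2]
opening: 0.042
```

View pics/s29c.png

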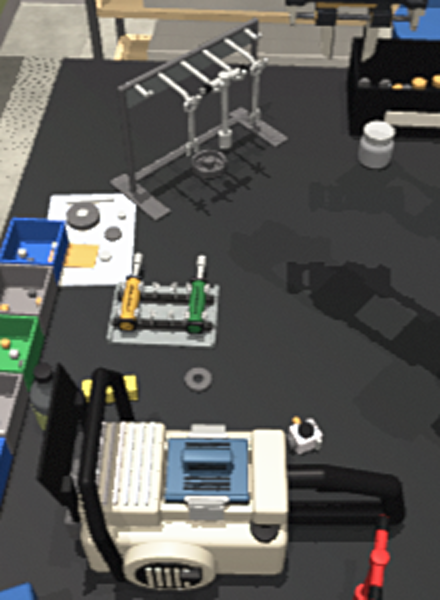

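View pics/t29.png

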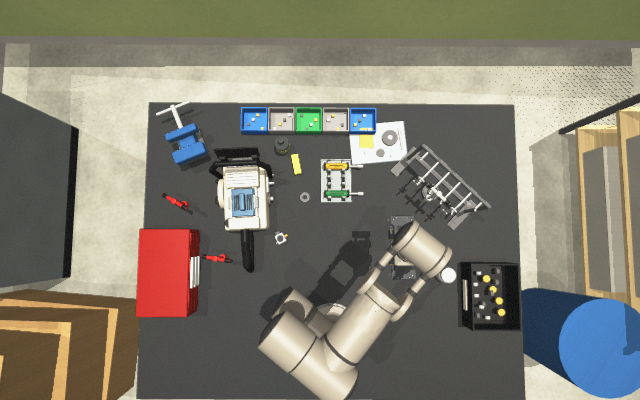

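Run:
```python
from h import *
robot.hand_in(); print(robot.observe()["time"])
```

```text
the job is handed in; nothing more can be done
the job is handed in; nothing more can be done
```

I did all the jobs and handed in about 61 s into the 210 s limit; the hand-in gave no verdict.

- **Plug wrench:** it came straight up off the plug and now hangs upright by its crossbar on the two middle hooks. Both spanners look unmoved in the pictures.
- **Filter cover:** it is pressed down and both catches are over it. The force peaked at about 9 N, turned into a pull downward, then settled near zero at the height I had predicted for home. I released it there.
- **Nut drivers:** yellow is in clip station 3 and green in station 1. Both passed a peak of about 10 N, snapped in, and stopped at the predicted seat height. Green was knocked aside during the run, so I measured it again before gripping it. I found no red driver in any view; the red things on the bench are T-wrenches.

The last side and top pictures show the wrench hung, the cover in place, both drivers in the tray and the bystanders apparently where they started, with the arm clear.

- **Known disagreement:** lengths measured from the wrist camera mostly came out 2–6% short of the given sizes. Both drivers also felt a sideways force of about 6 N going in, so I shifted each about 2 mm toward −x before pressing on.
- **Not checked:** I did not measure the final poses from pictures again. The "home" results for the cover and drivers rest on the forces, tool heights and a look at the last images.

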